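Hang the spray-can holder on the slotted bench post and load it

ROBOT

A 7-joint arm with a two-finger parallel gripper is mounted at the origin on the work surface. World frame = base frame: x ahead of the robot, y to its left, z up, the work surface at z = 0. Lengths are in m, angles in rad, forces in N, time in s.
With the tool pointing down it reaches from about 0.4 to 0.85 m from the base axis. Payload 10.4 kg.
Tool frame: the origin (TCP) lies on the centre line of the jaws, within the pads' length; the fingertips stand 22 mm ahead of it and the grasp point (between the pads) lies 3 mm ahead of it; z points along the fingers, y is the direction in which the jaws open and shut (so a half turn about z gives the same grasp; the last joint's range is limited). The gripper opens to 85 mm and grips with 20 to 120 N. Pads are 22 mm wide; open, the fingers measure 114 mm over their backs; the gripper's body (76 mm by 85 mm) begins 54 mm behind the grasp point. The pads swing forward as they close: fully open they stand 13 mm farther back than shut.
Start: joints at [1.165, 0.332, -0.065, 1.46, 0.022, 1.35, -0.088], TCP at [0.233, -0.58, 0.253] pointing down, gripper open.
Joint ranges: [-2.6, 2.6], [-0.5, 2.12], [-1.47, 1.34], [0.16, 2.42], [-1.27, 4.41], [0.06, 2.06], [-2.6, 2.6]. Speed limits (rad/s): [2.22, 2.22, 2.79, 2.79, 3.14, 3.14, 3.14].

INTERFACE

Orientations are given as a unit quaternion [x, y, z, w].
In Python, from workcell import manip gives the robot as it stands. The module is installed in compiled form; this text tells all that it offers.
- The arm moves only by the shell command python3 -m crank 'ROWS' [FORCE]. ROWS is JSON, a list of rows, each a list of 3 entries, a list of its own where there are three numbers: the opening, from -1 (shut) to 1 (fully open), then the shift along the tool's x, y, z normalised to -1 to 1, where 1 is 80 mm, then the turn, a rotation vector about the tool's x, y, z normalised to -1 to 1, where 1 is pi/4 rad. In form: [[jaw, [tx, ty, tz], [ax, ay, az]], ...]. A call has exactly 5 rows; each row shifts and turns the commanded pose from where the row before left it, along the tool's axes as they then stand; what a row does not reach is not made up. A row lasts 1/10 s, in which the tool goes at most 50 mm and 8.59 degrees, less where a joint would pass 70% of its speed; a pose out of reach is approached as far as the arm can. A call with a number of a shift or a turn outside -1 to 1 is refused whole. A call with a gripper value outside its range is refused whole. The fingers move at their own pace and stop on an object; FORCE is the grip in N (left out, the last holds). Time passes only in rows, so rows that do not move let the fingers close, or fill a call up. It gives the time, the measured TCP pose, the force and the opening at its end, in the units of the state.
- manip.get_obs(): the state, without advancing time (a new reading comes with each control period).
- manip.camera(name): name is "scene" or "top" or "wrist"; returns the picture (420x560x3 uint8, blue, green, red); there is no depth.
- manip.camera_info(name): a dict with "K" (3x3 intrinsics, pixels), "camera_from_world" (4x4, takes a point from world to camera coordinates); the wrist camera has in their place "mount" (4x4, takes a point from camera to tool coordinates, whose origin is the TCP and whose axes are the flange's). Camera axes: x right, y down, z forward; pixel columns grow to the right and rows downward; lengths in m; the calibration is good to about 2 mm. A picture is of the moment at which its call begins: read the wrist's pose just before it. camera_info takes no time and is no camera call.
- manip.hand_in(): hands the job in, once; it reports no verdict.
The state is a dict: "clock": time; "joint_pos": joint angles; "joint_velocities": joint speeds; "tau": joint torques, N m; "position": TCP position; "ee_rot": TCP orientation; "ft_force": force on the tool from outside, world axes, zero at the start; "torque": the same for the moment, N m; "grip_width": opening from 0.0 (shut) to 1.0 (fully open).
Only numpy, scipy, OpenCV 4.12 (cv2) and the standard library are available. Lean on these libraries where they do the work, as an engineer would, in place of code of your own. Each camera call takes 0.05 s, during which the arm holds its last target.

TASK

Hang the orange steel can holder on the yellow slotted post, with both claws hooked into two neighbouring slots; press it down until it is fully home and its brass catch snaps out, and let go. Then lower the blue spray can, upright, gently into the holder until it stands on the holder's floor, rather than dropping it in, and let go. Leave the red can, the parts bin and the spanner where they are.

Things in the scene. Friction and masses are not known exactly. Their poses are not given: they have to be found in the camera images.
- post: Yellow steel box post, 40 mm wide, 30 deep, 460 tall, fixed, on a dark foot plate 170 x 170 x 8 mm that reaches 50 mm in front of its slotted face. Origin: bench level (z = 0), middle of the slotted face; x into the post, y left when facing the slots, z up. A hand coming straight down at the face meets post or lamp; one leaning back towards the robot has room. Place and heading vary.
- slot (a point): Middle of the lowest slot, on the post's front face; axes as the post's. One column of 5 slots on the centre line, each 10 wide x 32 mm tall, pitch 50 mm: centres 95, 145, 195, 245, 295 mm above the bench, each lower edge 16 mm under its centre. Wall 3.5 mm thick, hollow behind it for 23 mm.
- lamp_face (a point): Middle of the underside of the work-light head on the post (45 mm out from the slotted face, 440 mm above the bench; axes as the post's). 58 mm deep (x), 128 mm wide (y), 20 mm tall, white face down, fixed; keep the arm clear of it.
- holder: Orange painted steel can holder, loose, about 350 g, standing upright on the bench. Origin: foot of its spine, middle of the spine's flat rear face; x rearwards (as the claws point), y left, z up. Spine: plate 30 mm wide, 4 thick (x -4 to 0), 110 tall. Locked, its origin is on the post's face (post x = y = 0) at post z = 34, 84, 134 or 184 mm, by the pair of slots. Its x is then the post's x.
- claw (a point): Upper claw: on the spine's rear face, at the underside of the tang (holder x 0, y 0, z 95 mm); the lower claw is the same 50 mm below. Bright steel, 5 mm thick (y). Tang 10 mm tall, reaching 13.5 mm out; at its end a hook 10 mm down below the tang, leaving a 5 mm throat to the spine; so claws fill z 35-55 and 85-105.
- arm (a point): Grip point on the holder's arm (holder x -36, y 0, z 88 mm), an upright flat bar 10 mm thick in y, x -60 to -4, z 70 to 102; below it, z 42 to 70, it reaches x -72. To hang: claws level into the slots, against some 6 N of the catch, until the spine meets the face; then down till the tangs rest on the slots' lower edges.
- catch (a joint): Sprung brass catch in the holder's spine, standing 5 mm out of its rear face at holder z 66-75 mm, 5 mm thick; value = how far pushed in (m), 0 = out, at most 0.006. Between slots the post's face pushes it in (3 N rising to 6 N), and its rubbing holds the holder up if let go part way: push down some 10 N. Within 2 mm of home it snaps out into the slot above the lower claw, locking.
- cup (a point): Middle of the top of the holder's round floor, where the can is to stand (holder x -105, y 0, z 3.5 mm; axes as the holder's). Above it a ring, inner diameter 62, outer 69, from holder z 42 to 62 mm, open above; thin straps join ring and floor.
- blue_can: Blue spray can with a white band and a white cap, loose, about 220 g, standing upright. Origin: centre of its underside, z up along its axis. 148 mm tall: body 53 mm across up to z = 120 mm, then a shoulder and a cap 36 mm across from 128 to 148 mm.
- red_can: Red spray can with a white band and a black cap, same shape and size as the blue one; to be left alone. Origin: centre of its underside.
- bin: Open blue plastic parts bin, 110 x 150 mm (x, y), 60 mm tall; to be left alone. Origin: centre of its underside.
- spanner: Steel spanner, 170 mm long, lying flat on the bench; to be left alone. Its x runs along its length.
Things that resemble listed ones, but are neither listed nor needed, are in the scene too. Several things have the shape of the holder; the one meant has the colours described above.

How it is judged:
By the outcome, as a careful person would: the job done as asked, in the order asked, and still so for the second after the job is handed in, with the robot touching nothing.
It also fails if it takes over 72 s, if anything falls off the work surface, if the arm or the gripper's body presses on something with over 40 N, if the wrist force passes 120 N, or if a joint passes its speed limit or range.

## Working session

There is one attempt and no reset: what is moved stays moved. The work goes in short steps, Python scripts to look and compute and a shell command to move; the robot and the scene stay as the last step left them, time stands still between calls to the robot, and variables do not carry over. Pictures are saved under pics/ and viewed, and the job is handed in when it is done.

```bash
mkdir -p pics; ls; python3 - <<'E'
from workcell import manip
import cv2, json, numpy as np
np.set_printoptions(precision=4,suppress=True)
for n in ["scene","top","wrist"]:
    cv2.imwrite(f"pics/a_{n}.png",manip.camera(n)); 
    for k,v in manip.camera_info(n).items(): print(n,k,np.array(v).tolist())
print(manip.get_obs())
E
```

```text
pics
scene K [[388.8584104357129, 0.0, 280.8267051252927], [0.0, 388.8584104357129, 208.14841654603094], [0.0, 0.0, 1.0]]
scene camera_from_world [[-0.5982474215573722, 0.8013043997381615, -0.003358803391127987, 0.3249533924254838], [0.5003228616849724, 0.37025629117289655, -0.7826795723169546, -0.034749765114148186], [-0.6259209667963803, -0.46991652216873125, -0.6224157818673371, 1.6931428029297695], [0.0, 0.0, 0.0, 1.0]]
top K [[450.8745814494184, 0.0, 278.2287371858389], [0.0, 450.8745814494184, 204.38213661756092], [0.0, 0.0, 1.0]]
top camera_from_world [[-0.004975466618833734, -0.9999727612466178, -0.005451742541584778, 0.012021142883505401], [-0.9902096868425023, 0.0056872754400868536, -0.1394719720278661, 0.5470217608359164], [0.13949917854667865, 0.004704430133761055, -0.9902110116141499, 1.3883009251218998], [0.0, 0.0, 0.0, 1.0]]
wrist K [[360.4249487790817, 0.0, 281.9486097877562], [0.0, 360.4249487790817, 201.30890827624376], [0.0, 0.0, 1.0]]
wrist mount [[-0.00033232674503173284, -0.9601044671104996, -0.27964138068854716, 0.0712092634625317], [0.9999997486455653, -0.000494211346618347, 0.0005083934993272419, -0.0007267482604325082], [-0.0006263128130742614, -0.27964114144668945, 0.960104390023633, -0.12129127949800356], [0.0, 0.0, 0.0, 1.0]]
{'clock': 0.15, 'joint_pos': array([ 1.1654,  0.3327, -0.0647,  1.4607,  0.0216,  1.3499, -0.0885]), 'joint_velocities': array([-0.0003, -0.0028, -0.001 , -0.0004, -0.0001,  0.0007,  0.0002]), 'tau': array([  0.0007, -62.5825,   0.0492, -39.1854,   0.0163,   0.0074,
         0.0001]), 'position': array([ 0.2333, -0.5795,  0.2527]), 'ee_rot': array([ 0.9817,  0.1902, -0.0001, -0.0005]), 'ft_force': array([0.1951, 0.27  , 0.391 ]), 'torque': array([-0.0289, -0.0248,  0.0264]), 'grip_width': 1.0028809854755891}
```

View pics/a_scene.png

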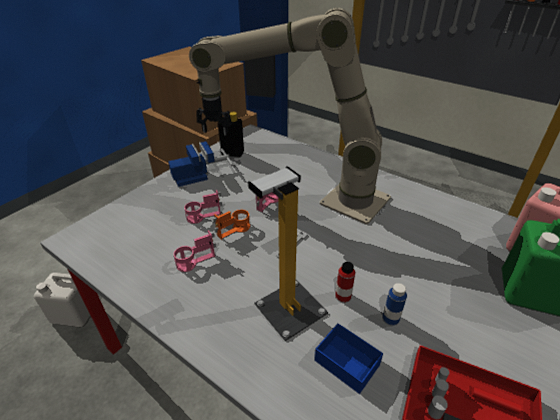

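View pics/a_top.png

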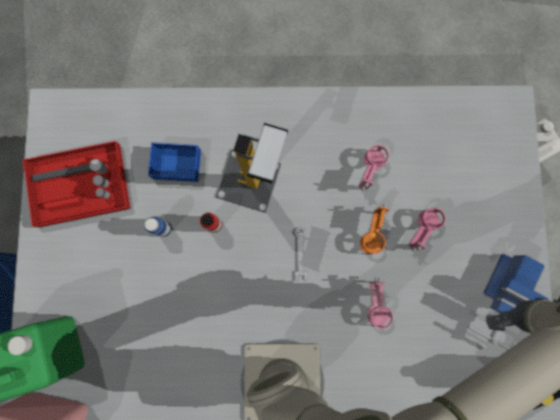

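View pics/a_wrist.png

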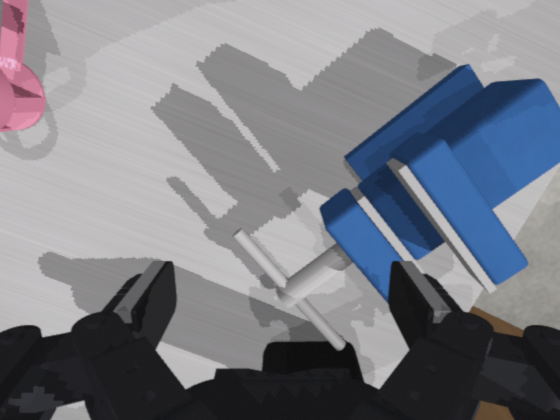

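The orange holder is at top (375,232) and scene (233,222). The three look-alikes at top (375,165), (428,228) and (380,303) are pink, so orange is the one meant. The post is at top (248,165), the blue can (white cap) at (157,226) and the red can (black cap) at (210,222). I'll enlarge crops to confirm.

```bash
python3 - <<'E'
import cv2,numpy as np
t=cv2.imread('pics/a_top.png');s=cv2.imread('pics/a_scene.png')
f=lambda im,x,y,w,h,k:cv2.resize(im[y:y+h,x:x+w],None,fx=k,fy=k,interpolation=cv2.INTER_CUBIC)
cv2.imwrite('pics/b1.png',f(t,340,190,80,75,7))
cv2.imwrite('pics/b2.png',f(t,205,110,100,110,5))
cv2.imwrite('pics/b3.png',f(s,240,160,100,190,3))
cv2.imwrite('pics/b4.png',np.hstack([f(s,205,190,60,60,6),f(t,135,200,60,60,6)]))
E
```

```text
(no output)
```

View pics/b1.png

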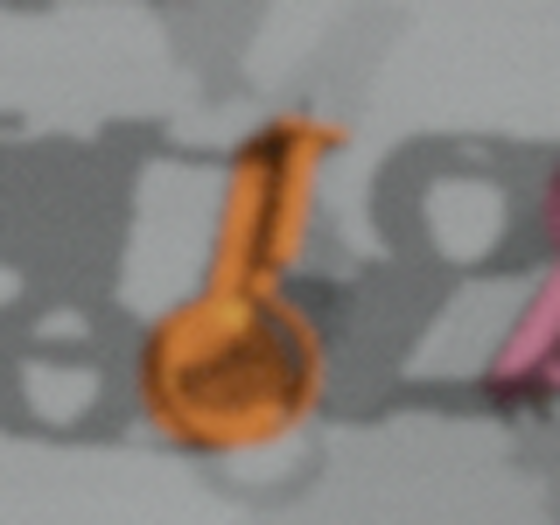

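View pics/b2.png

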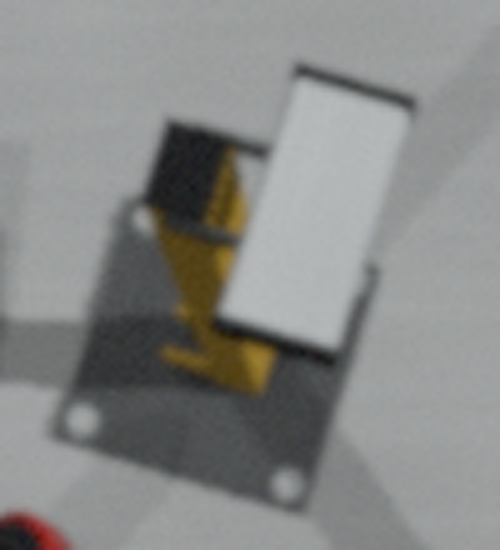

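View pics/b3.png

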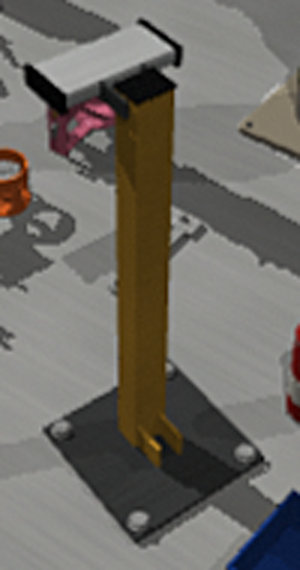

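View pics/b4.png

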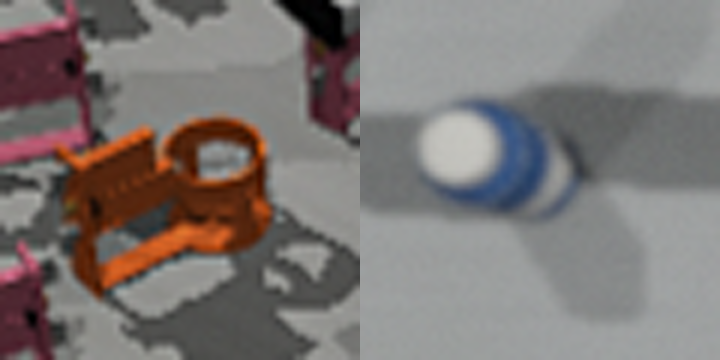

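The orange holder is confirmed: orange all over with a brass catch, while the others are pink. Next I'll fit the post and the holder coarsely from both fixed cameras.

```bash
cat > h.py <<'E'
import numpy as np, cv2, json
from scipy.optimize import least_squares
from scipy.spatial.transform import Rotation as R
from workcell import manip
np.set_printoptions(precision=4,suppress=True)
def cam(n,obs=None):
    i=manip.camera_info(n);K=np.array(i['K'])
    if n!='wrist': return K,np.array(i['camera_from_world'])
    o=obs or manip.get_obs()
    T=np.eye(4);T[:3,:3]=R.from_quat(o['ee_rot']).as_matrix();T[:3,3]=o['position']
    return K,np.linalg.inv(T@np.array(i['mount']))
def proj(c,P):
    K,M=c;P=np.atleast_2d(P);q=(M[:3,:3]@P.T).T+M[:3,3];q=(K@q.T).T
    return q[:,:2]/q[:,2:]
def ray(c,uv,z):
    K,M=c;d=M[:3,:3].T@np.linalg.inv(K)@np.array([uv[0],uv[1],1.]);o=-M[:3,:3].T@M[:3,3]
    return o+d*(z-o[2])/d[2]
def place(p,L):  # p=x,y,yaw[,z]; L local pts m
    L=np.atleast_2d(L).astype(float);c,s=np.cos(p[2]),np.sin(p[2]);z=p[3] if len(p)>3 else 0
    return np.c_[p[0]+c*L[:,0]-s*L[:,1],p[1]+s*L[:,0]+c*L[:,1],L[:,2]+z]
def fit(p0,data): # data: list of (cam, local, uv)
    f=lambda p:np.concatenate([(proj(c,place(p,l))-uv).ravel() for c,l,uv in data])
    r=least_squares(f,p0,loss='soft_l1');return r.x,f(r.x).reshape(-1,2)
def snap(n):
    o=manip.get_obs();im=manip.camera(n);return im,cam(n,o)
def poly(im,c,p,L,col,closed=True):
    q=proj(c,place(p,L));cv2.polylines(im,[np.round(q*8).astype(np.int32)],closed,col,1,cv2.LINE_AA,3)
E
python3 - <<'E'
from h import *
t=cam('top');s=cam('scene')
print('cans',ray(t,(155.5,226),.148),ray(t,(209,221),.148))
print('ring',ray(t,(373.3,242.7),.062), 'spine top',ray(t,(381.5,209),.11))
p0=np.array([*ray(t,(252,180),0)[:2],np.radians(72)])
C=lambda x,y,z:np.array([x,y,z])/1000
data=[(t,C(-50,-85,8),(266,212)),(t,C(-50,85,8),(280,163)),(t,C(120,-85,8),(216,196)),(t,C(120,85,8),(231,150)),
(s,C(120,-85,8),(329.3,314)),(s,C(120,85,8),(285,341)),(s,C(-50,85,8),(254.3,303.3)),
(t,C(45-90-29,64,450),(288,132)),(t,C(-74,-64,450),(272,180)),(t,C(-16,-64,450),(249,175))]
p,r=fit(p0,data);print(p,np.degrees(p[2]));print(r)
E
```

```text
cans [0.4703 0.3652 0.148 ] [0.484 0.21  0.148]
ring [ 0.4232 -0.2824  0.062 ] spine top [ 0.5212 -0.3005  0.11  ]
[0.5492 0.0714 1.8947] 108.559223782159
[[ -0.7473 -36.1974]
 [  2.1467  61.9493]
 [ -0.3592  -3.5458]
 [  0.8317  92.0951]
 [ -3.442    0.639 ]
 [ 51.9735 -65.4819]
 [ 35.6739 -38.9605]
 [  1.8348  62.1715]
 [ -0.4348 -38.0947]
 [ -1.5043 -25.0877]]
```

```bash
python3 - <<'E'
from h import *
t=cam('top');s=cam('scene')
p0=np.array([*ray(t,(252,180),0)[:2],np.radians(72)])
C=lambda x,y,z:np.array([x,-y,z])/1000
data=[(t,C(-50,-85,8),(266,212)),(t,C(-50,85,8),(280,163)),(t,C(120,-85,8),(216,196)),(t,C(120,85,8),(231,150)),
(s,C(120,-85,8),(329.3,314)),(s,C(120,85,8),(285,341)),(s,C(-50,85,8),(254.3,303.3)),
(t,C(-74,64,450),(288,132)),(t,C(-74,-64,450),(272,180)),(t,C(-16,-64,450),(249,175))]
p,r=fit(p0,data);print(p,np.degrees(p[2]));print(r)
h0=[.5212,-.3005,np.radians(-11)]
hd=[(t,C(-105,0,62),(373.3,242.7)),(t,C(0,15,110),(384.5+2,208.5)),(t,C(0,-15,110),(378,208))]
h,r=fit(h0,hd);print(h,np.degrees(h[2]));print(r)
import numpy as np
json.dump([p.tolist(),h.tolist()],open('pose.json','w'))
for n,c in(('top',t),('scene',s)):
    im=cv2.resize(cv2.imread(f'pics/a_{n}.png'),None,fx=1,fy=1)
    for z in (8,460):
        b=(C(-50,-85,8),C(-50,85,8),C(120,85,8),C(120,-85,8)) if z==8 else (C(0,-20,z),C(0,20,z),C(30,20,z),C(30,-20,z))
        poly(im,c,p,b,(0,255,0))
    poly(im,c,p,(C(-74,64,450),C(-16,64,450),C(-16,-64,450),C(-74,-64,450)),(255,0,255))
    a=np.linspace(0,6.28,40)
    poly(im,c,h,np.c_[-.105+.0345*np.cos(a),.0345*np.sin(a),a*0+.062],(0,255,0))
    poly(im,c,h,(C(0,15,0),C(0,-15,0),C(0,-15,110),C(0,15,110)),(255,0,0))
    x,y=(200,110) if n=='top' else (190,160)
    cv2.imwrite(f'pics/c_{n}.png',cv2.resize(im[y:y+190,x:x+220],None,fx=3,fy=3,interpolation=cv2.INTER_CUBIC))
E
```

```text
[0.6232 0.0734 1.2756] 73.08540714529082
[[-0.4515 -0.1807]
 [ 0.5961 -0.5555]
 [-0.624   0.9598]
 [ 0.105  -1.9351]
 [-0.8002 -2.4103]
 [ 0.3976 -0.9832]
 [-0.4846 -0.8669]
 [-0.0449 -2.6604]
 [-0.104   1.8846]
 [-1.6334 -0.2987]]
[ 0.5247 -0.3028 -0.1954] -11.197351683768005
[[ 0.0324  0.5099]
 [ 0.6721  0.2943]
 [-0.7309 -1.0773]]
```

View pics/c_top.png

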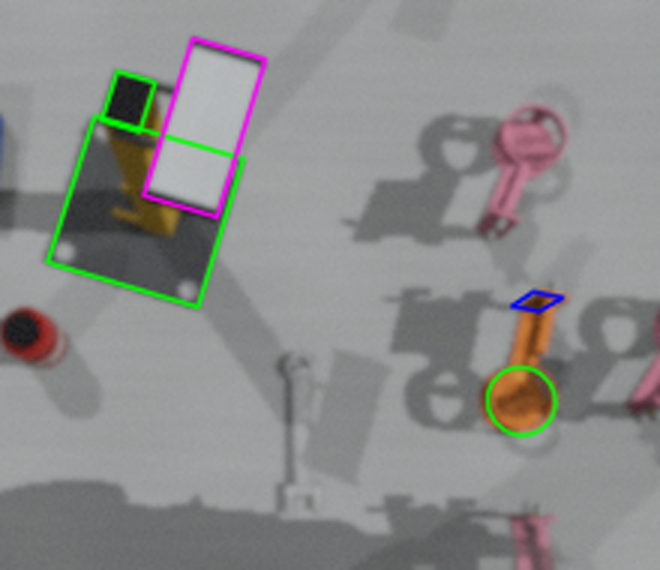

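View pics/c_scene.png

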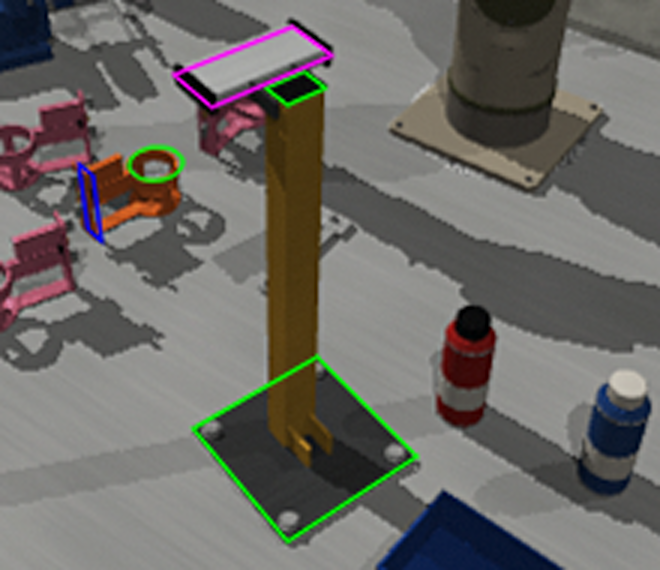

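```bash
cat >> h.py <<'E'
def Rlean(yaw,lean): # tool x along heading yaw, leaning back by lean
    c,s=np.cos(lean),np.sin(lean);h=np.array([np.cos(yaw),np.sin(yaw),0]);u=np.array([0,0,1.])
    x=c*h+s*u;z=s*h-c*u;return np.c_[x,np.cross(z,x),z]
def plan(pt,Rt,jaw=1,nmin=1,vmax=.045):
    o=manip.get_obs();p=o['position'];A=R.from_quat(o['ee_rot']).as_matrix()
    rv=R.from_matrix(A.T@Rt).as_rotvec();d=np.linalg.norm(pt-p);a=np.degrees(np.linalg.norm(rv))
    n=int(max(nmin,np.ceil(d/vmax),np.ceil(a/8.2)));n=int(np.ceil(n/5)*5) if n>1 else 1
    print('dist %.4f ang %.2f n %d'%(d,a,n),'clock',o['clock'])
    B=A.copy()
    for i in range(n):
        sh=B.T@(pt-p)/n/.08; print([jaw,np.round(sh,3).tolist(),np.round(rv/n/(np.pi/4),3).tolist()],end=',\n' if i%5==4 else ',')
        B=B@R.from_rotvec(rv/n).as_matrix()
def grasp_tcp(g,Rt,back=0): return np.array(g)-Rt[:,2]*(.003+back)
E
python3 - <<'E'
from h import *
p,h=json.load(open('pose.json')); h[2]=np.radians(-12.5)
Rt=Rlean(h[2],np.radians(30));g=place(h,[-.036,0,.088])[0]
T=grasp_tcp(g,Rt,.13);print(g,T);plan(T,Rt)
E
```

```text
[ 0.4895 -0.295   0.088 ] [ 0.4246 -0.2806  0.2032]
dist 0.3583 ang 45.38 n 10 clock 0.15
[1, [0.361, -0.257, 0.062], [-0.02, 0.065, 0.075]],[1, [0.342, -0.279, 0.076], [-0.02, 0.065, 0.075]],[1, [0.321, -0.3, 0.088], [-0.02, 0.065, 0.075]],[1, [0.298, -0.319, 0.099], [-0.02, 0.065, 0.075]],[1, [0.273, -0.338, 0.108], [-0.02, 0.065, 0.075]],
[1, [0.247, -0.355, 0.116], [-0.02, 0.065, 0.075]],[1, [0.22, -0.37, 0.122], [-0.02, 0.065, 0.075]],[1, [0.192, -0.385, 0.127], [-0.02, 0.065, 0.075]],[1, [0.162, -0.397, 0.129], [-0.02, 0.065, 0.075]],[1, [0.132, -0.408, 0.131], [-0.02, 0.065, 0.075]],
```

```bash
python3 -m crank '[[1,[0.36,-0.26,0.06],[-0.02,0.065,0.075]],[1,[0.34,-0.28,0.08],[-0.02,0.065,0.075]],[1,[0.32,-0.3,0.09],[-0.02,0.065,0.075]],[1,[0.3,-0.32,0.1],[-0.02,0.065,0.075]],[1,[0.27,-0.34,0.11],[-0.02,0.065,0.075]]]' 60; python3 -m crank '[[1,[0.25,-0.355,0.115],[-0.02,0.065,0.075]],[1,[0.22,-0.37,0.12],[-0.02,0.065,0.075]],[1,[0.19,-0.385,0.125],[-0.02,0.065,0.075]],[1,[0.16,-0.4,0.13],[-0.02,0.065,0.075]],[1,[0.13,-0.41,0.13],[-0.02,0.065,0.075]]]'
python3 - <<'E'
from h import *
im,c=snap('wrist');cv2.imwrite('pics/d1.png',im);o=manip.get_obs();print(o['position'],o['joint_pos'],o['joint_velocities'],o['ft_force'])
np.savez('d1.npz',K=c[0],M=c[1])
h=json.load(open('pose.json'))[1]
C=lambda x,y,z:np.array([x,y,z])/1000
poly(im,c,h,(C(0,15,0),C(0,-15,0),C(0,-15,110),C(0,15,110)),(255,0,0))
poly(im,c,h,(C(-4,5,102),C(-4,-5,102),C(-60,-5,102),C(-60,5,102)),(0,255,0))
cv2.imwrite('pics/d1o.png',im)
E
```

```text
clock: 0.65
position: [0.3292, -0.4287, 0.2276]
ee_rot: [0.99, 0.041, 0.133, 0.014]
ft_force: [0.3, -1.2, -0.2]
grip_width: 0.992
clock: 1.15
position: [0.4246, -0.279, 0.2034]
ee_rot: [0.959, -0.108, 0.26, 0.028]
ft_force: [0.6, 0.6, 0.9]
grip_width: 1.0
[ 0.4261 -0.2734  0.2016] [ 0.9736 -0.1691 -0.3382  2.2029 -0.4382  0.6511 -0.8762] [ 0.0233  0.0471  0.0555 -0.0718  0.057   0.1552  0.1796] [ 3.2124  6.1175 -2.0117]
```

View pics/d1o.png

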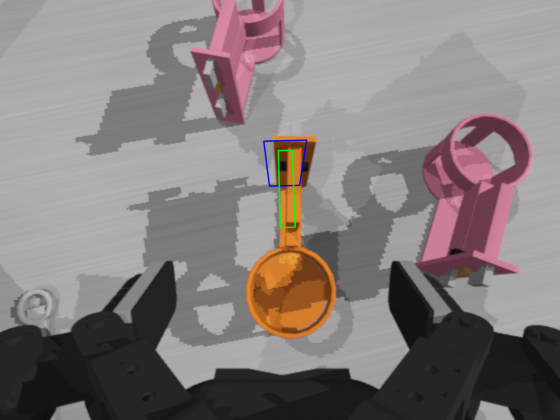

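The wrist view shows the orange holder centred, with its ring at (290,290), arm along x≈290 and spine at (290,160). The arm may still have been settling, so I'll settle, retake the picture and fit.

```bash
python3 -m crank '[[1,[0,0,0],[0,0,0]],[1,[0,0,0],[0,0,0]],[1,[0,0,0],[0,0,0]],[1,[0,0,0],[0,0,0]],[1,[0,0,0],[0,0,0]]]'
python3 - <<'E'
from h import *
im,c=snap('wrist');cv2.imwrite('pics/d2.png',im);o=manip.get_obs();print(o['joint_velocities'],o['ft_force'])
np.savez('d2.npz',K=c[0],M=c[1])
cv2.imwrite('pics/d2c.png',cv2.resize(im[120:350,230:350],None,fx=2.6,fy=2.6,interpolation=cv2.INTER_CUBIC))
E
```

```text
clock: 1.7
position: [0.4241, -0.2808, 0.2037]
ee_rot: [0.96, -0.107, 0.259, 0.028]
ft_force: [0.3, 0.1, -0.5]
grip_width: 1.0
[ 0.0006 -0.0026 -0.0042  0.0046 -0.0001 -0.0024 -0.001 ] [-0.2352  0.1821  0.3759]
```

View pics/d2c.png

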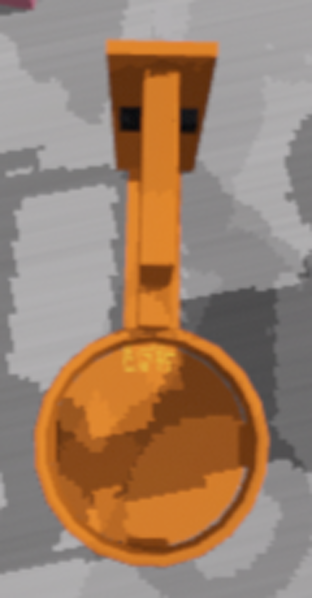

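```bash
python3 - <<'E'
from h import *
d=np.load('d2.npz');c=(d['K'],d['M'])
C=lambda x,y,z:np.array([x,y,z])/1000
px=lambda u,v:np.array([u/2.6+230,v/2.6+120])-.3
h0=json.load(open('pose.json'))[1]
data=[(c,C(0,15,110),px(107,41)),(c,C(0,-15,110),px(217,42)),(c,C(-60,5,102),px(141,265)),(c,C(-60,-5,102),px(174,265)),
(c,C(-105,34.5,62),px(35,440)),(c,C(-105,-34.5,62),px(268,440)),(c,C(-139.5,0,62),px(151,566)),(c,C(-4,5,102),px(145,72)),(c,C(-4,-5,102),px(179,72))]
h,r=fit(h0,data);print(h,np.degrees(h[2]));print(r)
h,r=fit([*h0,0.],data);print(h,np.degrees(h[2]));print(r)
po=json.load(open('pose.json'));po[1]=h[:3].tolist();json.dump(po,open('pose.json','w'))
Rt=Rlean(h[2],np.radians(30));g=place(h[:3],[-.036,0,.088])[0]
T=grasp_tcp(g,Rt,.03);plan(T,Rt);T=grasp_tcp(g,Rt);print(T);plan(T,Rt)
E
```

```text
[ 0.5263 -0.3103 -0.2425] -13.892977990218267
[[-0.1996 -0.3258]
 [ 0.2646  0.1182]
 [-0.8013  0.0854]
 [ 1.1506  0.3893]
 [-0.1282 -0.0667]
 [ 0.9819  1.9153]
 [-0.2058  0.6289]
 [-0.7519 -2.1826]
 [ 0.0549 -1.9115]]
[ 0.5268 -0.3104 -0.2426 -0.0026] -13.899196066377561
[[-0.0163  0.5823]
 [ 0.0104  1.0227]
 [-0.7535  0.1101]
 [ 1.0446  0.4124]
 [ 0.2869 -0.6825]
 [ 0.5403  1.2899]
 [-0.2163 -0.4799]
 [-0.714  -1.3968]
 [-0.0456 -1.1268]]
dist 0.1027 ang 1.27 n 5 clock 1.75
[1, [0.008, 0.014, 0.256], [-0.003, -0.001, 0.005]],[1, [0.008, 0.013, 0.256], [-0.003, -0.001, 0.005]],[1, [0.008, 0.013, 0.256], [-0.003, -0.001, 0.005]],[1, [0.008, 0.012, 0.256], [-0.003, -0.001, 0.005]],[1, [0.009, 0.011, 0.256], [-0.003, -0.001, 0.005]],
[ 0.4904 -0.3014  0.0906]
dist 0.1327 ang 1.27 n 5 clock 1.75
[1, [0.008, 0.015, 0.331], [-0.003, -0.001, 0.005]],[1, [0.008, 0.014, 0.331], [-0.003, -0.001, 0.005]],[1, [0.008, 0.013, 0.331], [-0.003, -0.001, 0.005]],[1, [0.008, 0.012, 0.331], [-0.003, -0.001, 0.005]],[1, [0.009, 0.012, 0.331], [-0.003, -0.001, 0.005]],
```

```bash
python3 -m crank '[[1,[0.008,0.014,0.33],[-0.003,-0.001,0.005]],[1,[0.008,0.014,0.33],[-0.003,-0.001,0.005]],[1,[0.008,0.013,0.33],[-0.003,-0.001,0.005]],[1,[0.008,0.012,0.33],[-0.003,-0.001,0.005]],[1,[0.008,0.012,0.33],[-0.003,-0.001,0.005]]]' 60; python3 -m crank '[[1,[0,0,0],[0,0,0]],[1,[0,0,0],[0,0,0]],[1,[0,0,0],[0,0,0]],[1,[0,0,0],[0,0,0]],[1,[0,0,0],[0,0,0]]]'
python3 - <<'E'
from h import *
h=json.load(open('pose.json'))[1]
Rt=Rlean(h[2],np.radians(30));g=place(h[:3],[-.036,0,.088])[0]
T=grasp_tcp(g,Rt);plan(T,Rt)
im,c=snap('wrist');cv2.imwrite('pics/e1.png',im)
E
```

```text
clock: 2.25
position: [0.4907, -0.3012, 0.0901]
ee_rot: [0.959, -0.117, 0.256, 0.031]
ft_force: [-0.5, -0.7, 0.1]
grip_width: 0.997
clock: 2.75
position: [0.4902, -0.3011, 0.0921]
ee_rot: [0.959, -0.117, 0.257, 0.031]
ft_force: [0.5, 0.3, 0.5]
grip_width: 0.998
dist 0.0015 ang 0.04 n 1 clock 2.75
[1, [-0.007, 0.003, 0.018], [0.0, -0.0, -0.001]],
```

View pics/e1.png

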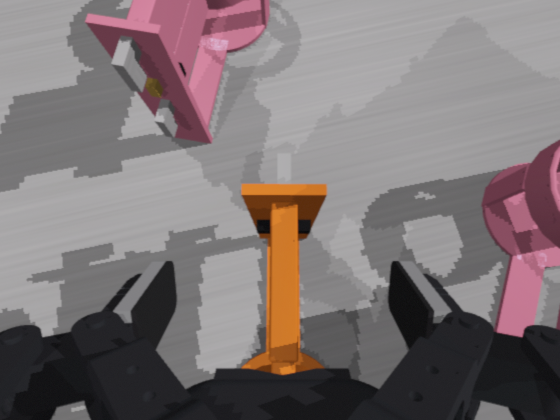

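The arm bar at (284,290) is centred between the jaws at 165 and 400. Closing.

```bash
python3 -m crank '[[0.4,[0,0,0.01],[0,0,0]],[0,[0,0,0],[0,0,0]],[-0.4,[0,0,0],[0,0,0]],[-0.6,[0,0,0],[0,0,0]],[-0.7,[0,0,0],[0,0,0]]]' 40; python3 -m crank '[[-1,[0,0,0],[0,0,0]],[-1,[0,0,0],[0,0,0]],[-1,[0,0,0],[0,0,0]],[-1,[0,0,0],[0,0,0]],[-1,[0,0,0],[0,0,0]]]' 100
python3 - <<'E'
from h import *
im,c=snap('wrist');cv2.imwrite('pics/e2.png',im)
o=manip.get_obs();print(o['position'],R.from_quat(o['ee_rot']).as_matrix(),o['ft_force'],o['torque'])
E
```

```text
clock: 3.3
position: [0.4906, -0.3008, 0.0903]
ee_rot: [0.959, -0.117, 0.256, 0.031]
ft_force: [-0.4, 0.2, 0.5]
grip_width: 0.159
clock: 3.8
position: [0.4906, -0.3008, 0.0903]
ee_rot: [0.959, -0.117, 0.256, 0.031]
ft_force: [-0.7, 1.0, 3.1]
grip_width: 0.103
[ 0.4906 -0.3008  0.0903] [[ 0.8411 -0.2405  0.4845]
 [-0.2089 -0.9707 -0.119 ]
 [ 0.4989 -0.0011 -0.8667]] [-1.3821  1.7142  1.7236] [0.2633 0.526  0.0544]
```

View pics/e2.png

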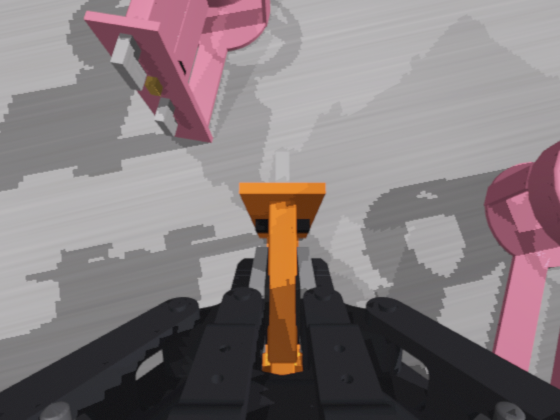

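```bash
cat >> h.py <<'E'
def obsT():
    o=manip.get_obs();T=np.eye(4);T[:3,:3]=R.from_quat(o['ee_rot']).as_matrix();T[:3,3]=o['position'];return T
def frame(x,y,yaw,z=0):
    T=np.eye(4);T[:3,:3]=R.from_euler('z',yaw).as_matrix();T[:3,3]=[x,y,z];return T
E
python3 - <<'E'
from h import *
p,h=json.load(open('pose.json'))
X=np.linalg.inv(obsT())@frame(*h)   # holder in tool
g=X@[-.036,0,.088,1];print('grip in tool',g)
# recentre on jaws: bar mid plane at tool y=0, rotation = pure lean
S=np.eye(4);S[:3,:3]=Rlean(0,np.radians(30)).T; 
lean=np.arctan2(obsT()[2,0],np.hypot(*obsT()[:2,0]));print('lean',np.degrees(lean))
S[:3,:3]=Rlean(0,lean).T; gg=g[:3].copy();gg[1]=0
S[:3,3]=gg-S[:3,:3]@np.array([-.036,0,.088]);print(np.degrees(np.linalg.norm(R.from_matrix(S[:3,:3].T@X[:3,:3]).as_rotvec())))
np.save('S.npy',S)
T=frame(*p)@frame(-.11,0,0,.06)@np.linalg.inv(S);print(T[:3,3]);plan(T[:3,3],T[:3,:3],jaw=-1,nmin=15)
E
```

```text
grip in tool [0.0001 0.0007 0.0027 1.    ]
lean 29.925895156986147
0.0659564410206433
[ 0.5803 -0.0677  0.1503]
dist 0.2568 ang 87.00 n 15 clock 3.85
[-1, [0.047, -0.207, -0.03], [0.064, -0.0, -0.112]],[-1, [0.065, -0.203, -0.02], [0.064, -0.0, -0.112]],[-1, [0.083, -0.197, -0.01], [0.064, -0.0, -0.112]],[-1, [0.1, -0.189, -0.0], [0.064, -0.0, -0.112]],[-1, [0.116, -0.18, 0.009], [0.064, -0.0, -0.112]],
[-1, [0.131, -0.168, 0.018], [0.064, -0.0, -0.112]],[-1, [0.145, -0.155, 0.026], [0.064, -0.0, -0.112]],[-1, [0.158, -0.14, 0.034], [0.064, -0.0, -0.112]],[-1, [0.17, -0.124, 0.04], [0.064, -0.0, -0.112]],[-1, [0.18, -0.106, 0.046], [0.064, -0.0, -0.112]],
[-1, [0.189, -0.087, 0.051], [0.064, -0.0, -0.112]],[-1, [0.195, -0.068, 0.055], [0.064, -0.0, -0.112]],[-1, [0.2, -0.048, 0.058], [0.064, -0.0, -0.112]],[-1, [0.204, -0.027, 0.06], [0.064, -0.0, -0.112]],[-1, [0.205, -0.006, 0.06], [0.064, -0.0, -0.112]],
```

```bash
python3 -m crank '[[-1,[0.1,0,-0.173],[0,0,0]],[-1,[0.1,0,-0.173],[0,0,0]],[-1,[0.1,0,-0.173],[0,0,0]],[-1,[0.1,0,-0.173],[0,0,0]],[-1,[0.1,0,-0.173],[0,0,0]]]' 100
python3 - <<'E'
from h import *
im,c=snap('wrist');cv2.imwrite('pics/e3.png',im)
p,h=json.load(open('pose.json'));S=np.load('S.npy')
print(manip.get_obs()['ft_force'])
T=frame(*p)@frame(-.11,0,0,.075)@np.linalg.inv(S);print(T[:3,3]);plan(T[:3,3],T[:3,:3],jaw=-1,nmin=15)
E
```

```text
clock: 4.35
position: [0.4902, -0.3005, 0.1701]
ee_rot: [0.959, -0.117, 0.256, 0.03]
ft_force: [-0.2, -0.7, -2.7]
grip_width: 0.1
[ 2.8145 -0.9889  0.291 ]
[ 0.5803 -0.0677  0.1653]
dist 0.2501 ang 87.00 n 15 clock 4.4
[-1, [0.019, -0.207, 0.018], [0.064, -0.0, -0.112]],[-1, [0.037, -0.203, 0.029], [0.064, -0.0, -0.112]],[-1, [0.054, -0.198, 0.039], [0.064, -0.0, -0.112]],[-1, [0.071, -0.19, 0.049], [0.064, -0.0, -0.112]],[-1, [0.087, -0.18, 0.058], [0.064, -0.0, -0.112]],
[-1, [0.103, -0.169, 0.067], [0.064, -0.0, -0.112]],[-1, [0.117, -0.155, 0.075], [0.064, -0.0, -0.112]],[-1, [0.13, -0.141, 0.082], [0.064, -0.0, -0.112]],[-1, [0.142, -0.124, 0.089], [0.064, -0.0, -0.112]],[-1, [0.152, -0.107, 0.095], [0.064, -0.0, -0.112]],
[-1, [0.16, -0.088, 0.1], [0.064, -0.0, -0.112]],[-1, [0.167, -0.069, 0.104], [0.064, -0.0, -0.112]],[-1, [0.172, -0.049, 0.107], [0.064, -0.0, -0.112]],[-1, [0.176, -0.028, 0.109], [0.064, -0.0, -0.112]],[-1, [0.177, -0.007, 0.109], [0.064, -0.0, -0.112]],
```

View pics/e3.png

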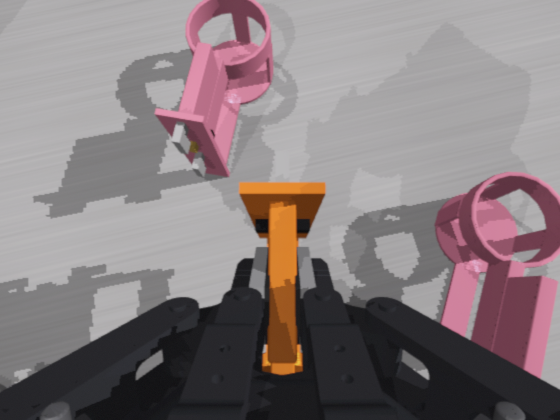

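The holder is lifted and its position in the hand hasn't changed (spine edge still at 240–325, row 188).

```bash
python3 -m crank '[[-1,[0.02,-0.207,0.02],[0.064,0,-0.112]],[-1,[0.037,-0.203,0.03],[0.064,0,-0.112]],[-1,[0.055,-0.198,0.04],[0.064,0,-0.112]],[-1,[0.07,-0.19,0.05],[0.064,0,-0.112]],[-1,[0.087,-0.18,0.058],[0.064,0,-0.112]]]'; python3 -m crank '[[-1,[0.103,-0.17,0.067],[0.064,0,-0.112]],[-1,[0.117,-0.155,0.075],[0.064,0,-0.112]],[-1,[0.13,-0.14,0.082],[0.064,0,-0.112]],[-1,[0.142,-0.124,0.09],[0.064,0,-0.112]],[-1,[0.152,-0.107,0.095],[0.064,0,-0.112]]]'
python3 - <<'E'
from h import *
o=manip.get_obs();print(o['joint_pos'])
p,h=json.load(open('pose.json'));S=np.load('S.npy')
T=frame(*p)@frame(-.11,0,0,.075)@np.linalg.inv(S);plan(T[:3,3],T[:3,:3],jaw=-1,nmin=5)
E
```

```text
clock: 4.9
position: [0.5203, -0.2223, 0.1662]
ee_rot: [0.958, 0.129, 0.256, -0.035]
ft_force: [-0.5, 0.3, -3.6]
grip_width: 0.102
clock: 5.4
position: [0.5501, -0.1446, 0.1634]
ee_rot: [0.895, 0.365, 0.239, -0.097]
ft_force: [-0.1, 0.9, -2.8]
grip_width: 0.101
[ 0.8945  0.2322 -0.5004  1.9055 -0.4854  0.8861 -0.0966]
dist 0.0827 ang 28.74 n 5 clock 5.4
[-1, [0.166, -0.085, 0.09], [0.064, 0.0, -0.111]],[-1, [0.172, -0.065, 0.093], [0.064, 0.0, -0.111]],[-1, [0.177, -0.045, 0.096], [0.064, 0.0, -0.111]],[-1, [0.18, -0.025, 0.098], [0.064, 0.0, -0.111]],[-1, [0.181, -0.004, 0.099], [0.064, 0.0, -0.111]],
```

```bash
python3 -m crank '[[-1,[0.166,-0.085,0.09],[0.064,0,-0.111]],[-1,[0.172,-0.065,0.093],[0.064,0,-0.111]],[-1,[0.177,-0.045,0.096],[0.064,0,-0.111]],[-1,[0.18,-0.025,0.098],[0.064,0,-0.111]],[-1,[0.181,-0.004,0.099],[0.064,0,-0.111]]]'; python3 -m crank '[[-1,[0,0,0],[0,0,0]],[-1,[0,0,0],[0,0,0]],[-1,[0,0,0],[0,0,0]],[-1,[0,0,0],[0,0,0]],[-1,[0,0,0],[0,0,0]]]'
python3 - <<'E'
from h import *
o=manip.get_obs();print(o['joint_pos'],o['ft_force'])
p,h=json.load(open('pose.json'));S=np.load('S.npy')
im,c=snap('wrist');cv2.imwrite('pics/f1.png',im);np.savez('f1.npz',K=c[0],M=c[1])
C=lambda x,y,z:np.array([x,y,z])/1000
poly(im,c,p,(C(0,20,8),C(0,20,430),C(0,-20,430),C(0,-20,8)),(255,0,0))
for k in range(5):
  z=95+50*k
  poly(im,c,p,(C(0,5,z-16),C(0,5,z+16),C(0,-5,z+16),C(0,-5,z-16)),(0,255,0))
poly(im,c,p,(C(-50,-85,8),C(-50,85,8),C(120,85,8),C(120,-85,8)),(0,255,0))
cv2.imwrite('pics/f1o.png',im)
s=manip.camera('scene');cv2.imwrite('pics/f1s.png',s)
T=frame(*p)@frame(-.11,0,0,.075)@np.linalg.inv(S);plan(T[:3,3],T[:3,:3],jaw=-1)
E
```

```text
clock: 5.9
position: [0.5808, -0.0681, 0.1653]
ee_rot: [0.776, 0.576, 0.207, -0.153]
ft_force: [-0.2, 0.4, -2.4]
grip_width: 0.102
clock: 6.4
position: [0.5807, -0.0691, 0.1664]
ee_rot: [0.777, 0.574, 0.207, -0.152]
ft_force: [-0.4, -0.6, -2.3]
grip_width: 0.102
[ 0.789   0.3961 -0.5761  1.7152 -0.3493  1.0879  0.1167] [-0.3997 -0.6371 -2.3182]
dist 0.0016 ang 0.22 n 1 clock 6.5
[-1, [0.002, -0.009, 0.018], [0.003, 0.002, -0.002]],
```

View pics/f1o.png

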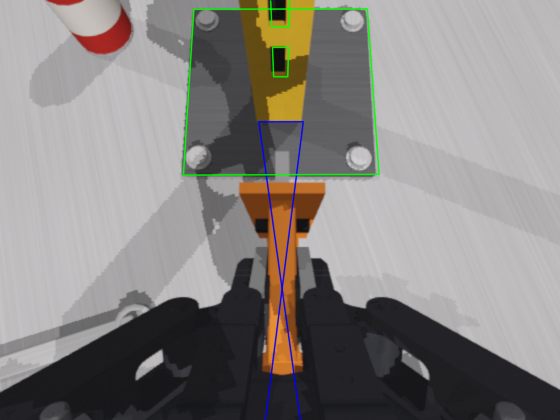

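View pics/f1s.png

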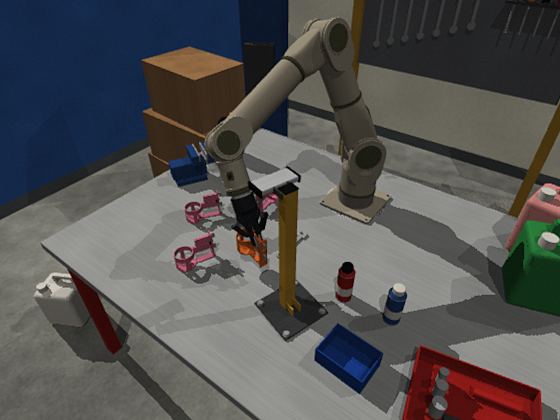

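```bash
python3 - <<'E'
import cv2
im=cv2.imread('pics/f1.png');cv2.imwrite('pics/f1c.png',cv2.resize(im[0:200,175:385],None,fx=3,fy=3,interpolation=cv2.INTER_CUBIC))
E
```

```text
(no output)
```

View pics/f1c.png

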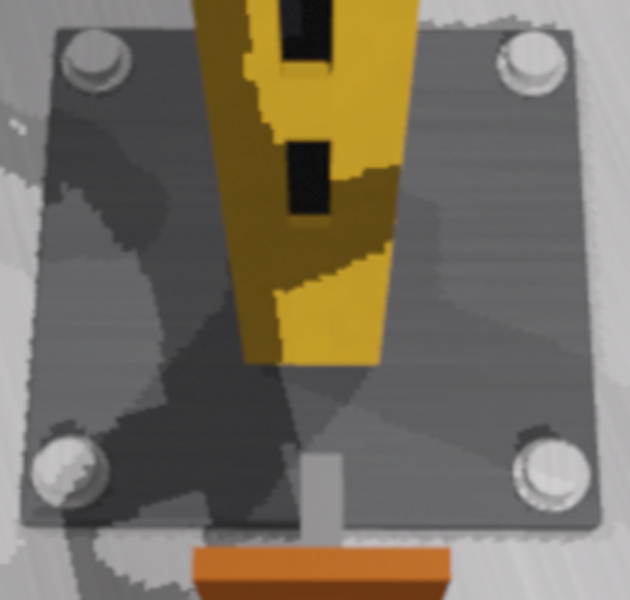

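```bash
python3 - <<'E'
from h import *
d=np.load('f1.npz');c=(d['K'],d['M']);p,h=json.load(open('pose.json'));S=np.load('S.npy')
C=lambda x,y,z:np.array([x,y,z])/1000
px=lambda u,v:np.array([u/3+175,v/3])-.33
data=[(c,C(0,5,79),px(288,226)),(c,C(0,-5,79),px(330,226)),(c,C(0,5,111),px(286,141)),(c,C(0,-5,111),px(331,141)),
(c,C(0,5,129),px(280,75)),(c,C(0,-5,129),px(332,75)),(c,C(0,20,8),px(245,364)),(c,C(0,-20,8),px(380,364)),
(c,C(-50,85,8),px(22,523)),(c,C(-50,-85,8),px(600,524)),(c,C(120,85,8),px(57,30)),(c,C(120,-85,8),px(573,31))]
q,r=fit(p,data);print(q,np.degrees(q[2]),'old',np.array(p));print(r.T)
q4,r=fit([*p,0.],data);print(q4,np.degrees(q4[2]));print(r.T)
T=obsT();H=T@S;hp=[H[0,3],H[1,3],np.arctan2(H[1,0],H[0,0]),H[2,3]]
hd=[(c,C(0,15,110),px(192,547)),(c,C(0,-15,110),px(450,547)),(c,C(13.5,2.5,105),px(301,452)),(c,C(13.5,-2.5,105),px(343,453)),(c,C(0,-2.5,105),px(342,547)),(c,C(0,2.5,105),px(300,547))]
hh,r=fit(hp,hd);print('H',np.array(hp),hh);print(r.T);print('model resid',(np.concatenate([proj(c,place(hp,l))-uv for c,l,uv in hd])).T)
json.dump([q.tolist(),h],open('pose.json','w'))
rel=np.linalg.inv(frame(*q))@H;print('holder in post',rel)
print('visual holder rel', np.linalg.inv(frame(*q))@frame(*hh))
E
```

```text
[0.6217 0.0743 1.2676] 72.62536519328458 old [0.6232 0.0734 1.2756]
[[ 0.1017  0.1807 -0.7236  0.3028  0.2404  0.2856  0.0916 -0.5512 -1.543
   1.3672 -1.0519  0.4387]
 [ 0.6236  0.6824 -0.459  -0.3919  1.1168  1.1896 -0.2852 -0.1004 -0.6962
  -0.2166 -1.8523 -1.4581]]
[ 0.622   0.0752  1.2666 -0.0014] 72.57236465797276
[[ 0.1493  0.1416 -0.6591  0.2551  0.3183  0.2316  0.1991 -0.6592 -1.0962
   0.8284 -0.5504  0.1641]
 [ 0.6443  0.7142 -0.2295 -0.1501  1.5204  1.6064 -0.502  -0.2805 -1.2523
  -0.6051 -1.5973 -1.0711]]
H [ 0.5919 -0.0332  1.2725  0.0761] [ 0.5918 -0.0319  1.2663  0.0758]
[[ 0.2534 -0.161   0.1972 -0.3908 -0.0928  0.1714]
 [-1.1637 -0.7035 -0.149  -0.4104  3.0757  3.0018]]
model resid [[1.2304 1.2255 1.0578 0.5302 1.0836 1.2845]
 [2.174  2.1192 2.6469 2.3065 6.0181 6.027 ]]
holder in post [[ 1.     -0.005   0.0017 -0.1115]
 [ 0.005   1.      0.0014 -0.0036]
 [-0.0017 -0.0014  1.      0.0761]
 [ 0.      0.      0.      1.    ]]
visual holder rel [[ 1.      0.0013  0.     -0.1103]
 [-0.0013  1.      0.     -0.0032]
 [ 0.      0.      1.      0.0758]
 [ 0.      0.      0.      1.    ]]
```

```bash
python3 - <<'E'
from h import *
p,h=json.load(open('pose.json'));S=np.load('S.npy')
T=frame(*p)@frame(-.03,-0.0002,0,.050)@np.linalg.inv(S);print(T[:3,3]);plan(T[:3,3],T[:3,:3],jaw=-1,nmin=5)
E
```

```text
[0.6018 0.0099 0.1403]
dist 0.0855 ang 0.31 n 5 clock 6.5
[-1, [0.144, -0.008, 0.158], [-0.0, 0.0, 0.001]],[-1, [0.144, -0.008, 0.158], [-0.0, 0.0, 0.001]],[-1, [0.144, -0.008, 0.158], [-0.0, 0.0, 0.001]],[-1, [0.144, -0.008, 0.158], [-0.0, 0.0, 0.001]],[-1, [0.144, -0.008, 0.158], [-0.0, 0.0, 0.001]],
```

```bash
python3 -m crank '[[-1,[0.144,-0.008,0.158],[0,0,0.001]],[-1,[0.144,-0.008,0.158],[0,0,0.001]],[-1,[0.144,-0.008,0.158],[0,0,0.001]],[-1,[0.144,-0.008,0.158],[0,0,0.001]],[-1,[0.144,-0.008,0.158],[0,0,0.001]]]'; python3 -m crank '[[-1,[0,0,0],[0,0,0]],[-1,[0,0,0],[0,0,0]],[-1,[0,0,0],[0,0,0]],[-1,[0,0,0],[0,0,0]],[-1,[0,0,0],[0,0,0]]]'
python3 - <<'E'
from h import *
o=manip.get_obs();print(o['joint_pos'],o['ft_force'])
p,h=json.load(open('pose.json'));S=np.load('S.npy');print(np.linalg.inv(frame(*p))@obsT()@S)
im,c=snap('wrist');np.savez('g1.npz',K=c[0],M=c[1])
cv2.imwrite('pics/g1.png',im);cv2.imwrite('pics/g1c.png',cv2.resize(im[0:210,175:385],None,fx=3,fy=3,interpolation=cv2.INTER_CUBIC)[:600])
T=frame(*p)@frame(0.000,0,0,.050)@np.linalg.inv(S);plan(T[:3,3],T[:3,:3],jaw=-1,nmin=5)
E
```

```text
clock: 7.0
position: [0.602, 0.0124, 0.1398]
ee_rot: [0.778, 0.573, 0.207, -0.153]
ft_force: [-0.7, -0.4, -3.9]
grip_width: 0.099
clock: 7.5
position: [0.602, 0.0096, 0.1403]
ee_rot: [0.778, 0.573, 0.207, -0.153]
ft_force: [-0.3, 0.6, -3.2]
grip_width: 0.105
[ 0.6707  0.4252 -0.6044  1.7477 -0.3363  0.9657  0.0014] [-0.284   0.604  -3.2002]
[[ 1.     -0.0013  0.0016 -0.0304]
 [ 0.0013  1.     -0.0005 -0.0004]
 [-0.0016  0.0005  1.      0.05  ]
 [ 0.      0.      0.      1.    ]]
dist 0.0301 ang 0.13 n 5 clock 7.55
[-1, [0.065, -0.001, 0.037], [-0.0, 0.0, 0.0]],[-1, [0.065, -0.001, 0.037], [-0.0, 0.0, 0.0]],[-1, [0.065, -0.001, 0.037], [-0.0, 0.0, 0.0]],[-1, [0.065, -0.001, 0.038], [-0.0, 0.0, 0.0]],[-1, [0.065, -0.001, 0.038], [-0.0, 0.0, 0.0]],
```

View pics/g1c.png

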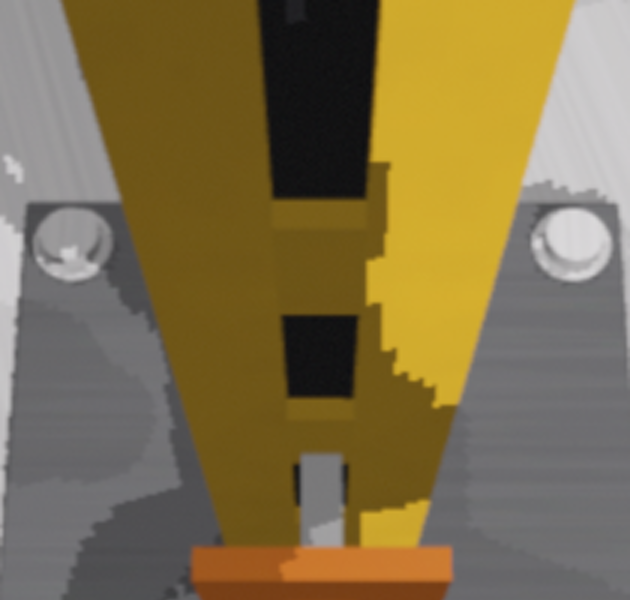

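```bash
python3 - <<'E'
from h import *
d=np.load('g1.npz');c=(d['K'],d['M']);p,h=json.load(open('pose.json'))
for k in range(5):
  z=.095+.05*k
  print(k+1,((proj(c,place(p,[[0,.005,z-.016],[0,-.005,z-.016],[0,.005,z+.016],[0,-.005,z+.016]]))-[175,0])*3+1).round(0).tolist())
E
```

```text
1 [[296.0, 522.0], [347.0, 522.0], [291.0, 463.0], [351.0, 463.0]]
2 [[287.0, 420.0], [354.0, 420.0], [279.0, 314.0], [361.0, 314.0]]
3 [[272.0, 230.0], [367.0, 230.0], [254.0, -7.0], [384.0, -7.0]]
4 [[235.0, -240.0], [400.0, -240.0], [157.0, -1231.0], [469.0, -1232.0]]
5 [[-11.0, -3366.0], [617.0, -3367.0], [736.0, 6098.0], [-41.0, 6094.0]]
```

The projected slots match the image, and the claw at u≈322 lines up with the slot centre at 321. Pushing in.

```bash
python3 -m crank '[[-1,[0.055,0,0.032],[0,0,0]],[-1,[0.055,0,0.032],[0,0,0]],[-1,[0.055,0,0.032],[0,0,0]],[-1,[0.055,0,0.032],[0,0,0]],[-1,[0.05,0,0.03],[0,0,0]]]'; python3 -m crank '[[-1,[0.025,0,0.014],[0,0,0]],[-1,[0.025,0,0.014],[0,0,0]],[-1,[0,0,0],[0,0,0]],[-1,[0,0,0],[0,0,0]],[-1,[0,0,0],[0,0,0]]]'
python3 - <<'E'
from h import *
o=manip.get_obs()
p,h=json.load(open('pose.json'));S=np.load('S.npy');print(np.linalg.inv(frame(*p))@obsT()@S)
print('force in post',frame(*p)[:3,:3].T@o['ft_force'],o['torque'])
im,c=snap('wrist');cv2.imwrite('pics/g2.png',im)
E
```

```text
clock: 8.05
position: [0.6094, 0.0347, 0.14]
ee_rot: [0.778, 0.573, 0.207, -0.153]
ft_force: [-2.4, -4.0, -0.9]
grip_width: 0.103
clock: 8.55
position: [0.6105, 0.0375, 0.1398]
ee_rot: [0.778, 0.573, 0.207, -0.153]
ft_force: [-2.9, -4.7, -0.9]
grip_width: 0.101
[[ 1.     -0.0015  0.0027 -0.0013]
 [ 0.0015  1.     -0.001  -0.0001]
 [-0.0027  0.001   1.      0.0494]
 [ 0.      0.      0.      1.    ]]
force in post [-5.3413  1.366  -0.8675] [-1.4441  0.7732  0.2092]
```

View pics/g2.png

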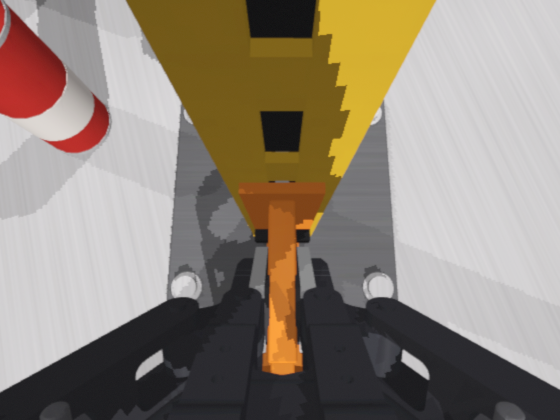

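The claws are in the slots, with the catch pushing back at about 5 N. I'll press on until the spine meets the face.

```bash
python3 -m crank '[[-1,[0.022,0,0.012],[0,0,0]],[-1,[0.011,0,0.006],[0,0,0]],[-1,[0,0,0],[0,0,0]],[-1,[0,0,0],[0,0,0]],[-1,[0,0,0],[0,0,0]]]'
python3 - <<'E'
from h import *
o=manip.get_obs()
p,h=json.load(open('pose.json'));S=np.load('S.npy');print((np.linalg.inv(frame(*p))@obsT()@S)[:3,3])
print('force in post',frame(*p)[:3,:3].T@o['ft_force'],o['torque'])
E
```

```text
clock: 9.1
position: [0.6108, 0.0375, 0.1393]
ee_rot: [0.779, 0.572, 0.205, -0.152]
ft_force: [-10.7, -15.3, 3.8]
grip_width: 0.104
[-0.0015 -0.0004  0.0488]
force in post [-17.8018   5.5964   3.8323] [-2.5141  1.8731  0.7282]
```

```bash
python3 -m crank '[[-1,[-0.014,0,-0.008],[0,0,0]],[-1,[-0.016,0,0.027],[0,0,0]],[-1,[-0.016,0,0.027],[0,0,0]],[-1,[-0.016,0,0.027],[0,0,0]],[-1,[-0.016,0,0.027],[0,0,0]]]'
python3 - <<'E'
from h import *
o=manip.get_obs()
p,h=json.load(open('pose.json'));S=np.load('S.npy');print((np.linalg.inv(frame(*p))@obsT()@S)[:3,3])
print('force in post',frame(*p)[:3,:3].T@o['ft_force'],o['torque'])
E
```

```text
clock: 9.6
position: [0.612, 0.0371, 0.1304]
ee_rot: [0.779, 0.572, 0.207, -0.151]
ft_force: [-2.8, -10.5, 4.5]
grip_width: 0.101
[-0.0013 -0.002   0.0399]
force in post [-10.853   -0.4895   4.4993] [-1.7379  0.5778  0.0583]
```

```bash
python3 -m crank '[[-1,[-0.016,0,0.027],[0,0,0]],[-1,[-0.016,0,0.027],[0,0,0]],[-1,[-0.01,0,0.016],[0,0,0]],[-1,[0,0,0],[0,0,0]],[-1,[0,0,0],[0,0,0]]]'
python3 - <<'E'
from h import *
o=manip.get_obs()
p,h=json.load(open('pose.json'));S=np.load('S.npy');print((np.linalg.inv(frame(*p))@obsT()@S)[:3,3])
print('force in post',frame(*p)[:3,:3].T@o['ft_force'],o['torque'])
E
```

```text
clock: 10.1
position: [0.612, 0.0371, 0.1241]
ee_rot: [0.779, 0.572, 0.207, -0.151]
ft_force: [-4.6, -11.7, 5.3]
grip_width: 0.102
[-0.0012 -0.0019  0.0337]
force in post [-12.56     0.8386   5.2935] [-1.5055  0.7421  0.1061]
```

```bash
python3 -m crank '[[-1,[-0.01,0,0.016],[0,0,0]],[-1,[-0.01,0,0.016],[0,0,0]],[-1,[0,0,0],[0,0,0]],[-1,[0,0,0],[0,0,0]],[-1,[0,0,0],[0,0,0]]]'
python3 - <<'E'
from h import *
o=manip.get_obs()
p,h=json.load(open('pose.json'));S=np.load('S.npy');print((np.linalg.inv(frame(*p))@obsT()@S)[:3,3])
print('force in post',frame(*p)[:3,:3].T@o['ft_force'],o['torque'])
im,c=snap('wrist');cv2.imwrite('pics/g3.png',im)
E
```

```text
clock: 10.6
position: [0.6122, 0.037, 0.1237]
ee_rot: [0.779, 0.572, 0.208, -0.151]
ft_force: [-18.4, -16.9, 32.2]
grip_width: 0.101
[-0.0012 -0.0023  0.0333]
force in post [-21.6389  12.5014  32.2183] [0.046  2.5818 1.512 ]
```

View pics/g3.png

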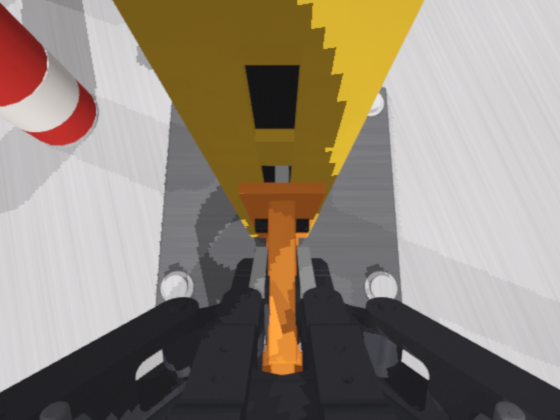

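The force rose to 32 N with no further travel, so the tangs are on the slot edges. I'll relax, centre the holder sideways by 2 mm, and try a slight lift to test the lock.

```bash
python3 -m crank '[[-1,[0.008,-0.01,-0.024],[0,0,0]],[-1,[0,-0.015,0],[0,0,0]],[-1,[0,0,0],[0,0,0]],[-1,[0,0,0],[0,0,0]],[-1,[0,0,0],[0,0,0]]]'
cat > st.py <<'E'
from h import *
o=manip.get_obs()
p,h=json.load(open('pose.json'));S=np.load('S.npy');print((np.linalg.inv(frame(*p))@obsT()@S)[:3,3])
print('force in post',frame(*p)[:3,:3].T@o['ft_force'],o['torque'])
E
python3 st.py
python3 -m crank '[[-1,[0.016,0,-0.028],[0,0,0]],[-1,[0.016,0,-0.028],[0,0,0]],[-1,[0,0,0],[0,0,0]],[-1,[0,0,0],[0,0,0]],[-1,[0,0,0],[0,0,0]]]'
python3 st.py
```

```text
clock: 11.15
position: [0.6115, 0.0372, 0.1242]
ee_rot: [0.779, 0.572, 0.209, -0.15]
ft_force: [1.4, -9.4, 7.0]
grip_width: 0.103
[-0.0012 -0.0019  0.0338]
force in post [-8.5283 -4.1123  6.9558] [-1.2646 -0.3763 -0.4503]
clock: 11.65
position: [0.6092, 0.0379, 0.1269]
ee_rot: [0.779, 0.572, 0.207, -0.152]
ft_force: [0.5, -7.1, -6.3]
grip_width: 0.103
[-0.0014  0.0011  0.0365]
force in post [-6.616  -2.5829 -6.2876] [-2.232   0.2131 -0.2853]
```

```bash
python3 -m crank '[[-1,[0.012,0,-0.022],[0,0,0]],[-1,[0,0,0],[0,0,0]],[-1,[0,0,0],[0,0,0]],[-1,[0,0,0],[0,0,0]],[-1,[0,0,0],[0,0,0]]]'
python3 st.py
python3 - <<'E'
from h import *
im,c=snap('wrist');cv2.imwrite('pics/g4.png',im)
E
```

```text
clock: 12.15
position: [0.6087, 0.038, 0.1276]
ee_rot: [0.779, 0.572, 0.206, -0.152]
ft_force: [5.9, -3.2, -17.7]
grip_width: 0.104
[-0.0015  0.0017  0.0372]
force in post [ -1.2786  -6.57   -17.7238] [-3.1607 -0.2745 -0.8803]
```

View pics/g4.png

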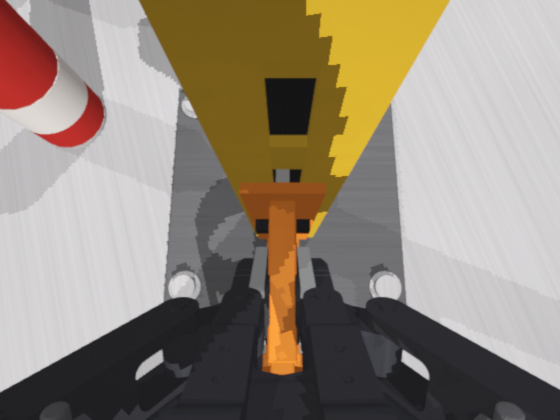

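Lift resistance reaches 18 N after about 3 mm and the spring force is gone, so the catch has snapped. I'll recentre, press back down, check and release.

```bash
python3 -m crank '[[-1,[-0.012,0.02,0.022],[0,0,0]],[-1,[-0.016,0,0.027],[0,0,0]],[-1,[-0.01,0,0.018],[0,0,0]],[-1,[0,0,0],[0,0,0]],[-1,[0,0,0],[0,0,0]]]'
python3 st.py
```

```text
clock: 12.7
position: [0.6109, 0.0375, 0.1241]
ee_rot: [0.779, 0.572, 0.207, -0.152]
ft_force: [-8.2, -10.0, 6.6]
grip_width: 0.097
[-0.0012 -0.0006  0.0337]
force in post [-11.9837   4.8139   6.5719] [-1.211   1.2014  0.4212]
```

```bash
python3 -m crank '[[-1,[-0.006,-0.003,0.012],[0,0,0]],[-1,[0,0,0],[0,0,0]],[-1,[0,0,0],[0,0,0]],[-1,[0,0,0],[0,0,0]],[-1,[0,0,0],[0,0,0]]]'
python3 st.py
```

```text
clock: 13.2
position: [0.6109, 0.0374, 0.124]
ee_rot: [0.779, 0.572, 0.207, -0.152]
ft_force: [-12.6, -12.5, 15.9]
grip_width: 0.103
[-0.0012 -0.0007  0.0336]
force in post [-15.7004   8.3332  15.9237] [-0.8177  1.8347  0.8825]
```

```bash
python3 -m crank '[[-0.6,[0,0,0],[0,0,0]],[-0.3,[0,0,0],[0,0,0]],[0.2,[0,0,0],[0,0,0]],[0.6,[0,0,0],[0,0,0]],[1,[0,0,0],[0,0,0]]]' 40; python3 -m crank '[[1,[0,0,0],[0,0,0]],[1,[0,0,-0.1],[0,0,0]],[1,[0,0,-0.3],[0,0,0]],[1,[0,0,-0.4],[0,0,0]],[1,[0,0,-0.4],[0,0,0]]]';python3 -m crank '[[1,[0,0,-0.3],[0,0,0]],[1,[0,0,0],[0,0,0]],[1,[0,0,0],[0,0,0]],[1,[0,0,0],[0,0,0]],[1,[0,0,0],[0,0,0]]]'
python3 - <<'E'
from h import *
im,c=snap('wrist');cv2.imwrite('pics/i1.png',im);np.savez('i1.npz',K=c[0],M=c[1])
t=manip.camera('top');cv2.imwrite('pics/i1t.png',t);s=manip.camera('scene');cv2.imwrite('pics/i1s.png',s)
print(manip.get_obs()['joint_pos'],manip.get_obs()['ft_force'])
E
```

```text
clock: 13.7
position: [0.6103, 0.0401, 0.1224]
ee_rot: [0.778, 0.573, 0.207, -0.153]
ft_force: [-0.0, -0.0, 0.0]
grip_width: 0.847
clock: 14.2
position: [0.5958, -0.0064, 0.2071]
ee_rot: [0.778, 0.573, 0.207, -0.153]
ft_force: [-0.2, -0.2, 0.3]
grip_width: 1.001
clock: 14.7
position: [0.5922, -0.0165, 0.2257]
ee_rot: [0.778, 0.573, 0.207, -0.154]
ft_force: [-0.5, -0.2, 1.5]
grip_width: 0.998
[ 0.7277  0.3251 -0.6057  1.6706 -0.3659  1.1479 -0.0038] [-0.9083  0.4444  0.6071]
```

View pics/i1.png

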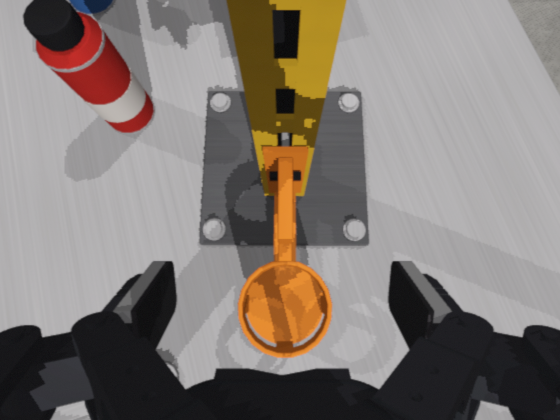

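View pics/i1s.png

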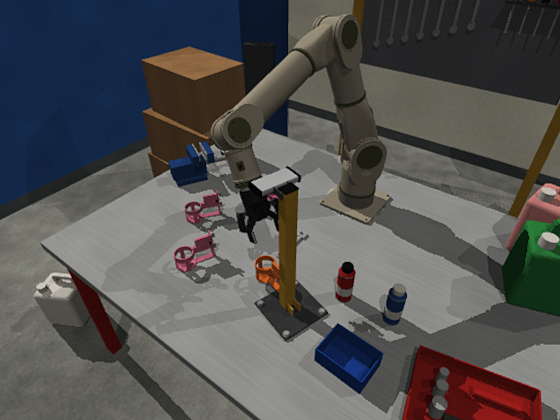

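View pics/i1t.png

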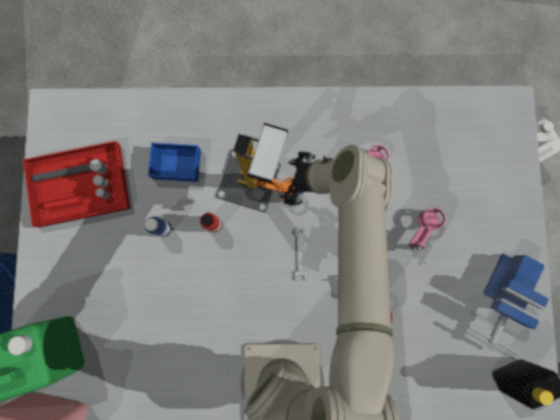

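```bash
python3 - <<'E'
from h import *
im=cv2.imread('pics/i1.png');d=np.load('i1.npz');c=(d['K'],d['M']);p,h=json.load(open('pose.json'))
H=frame(*p)@frame(0,0,0,.034);hp=[H[0,3],H[1,3],p[2],.034]
C=lambda x,y,z:np.array([x,y,z])/1000
k=4;big=cv2.resize(im[120:365,225:350],None,fx=2.4,fy=2.4,interpolation=cv2.INTER_CUBIC);ov=im.copy()
a=np.linspace(0,6.28,60)
poly(ov,c,hp,np.c_[-.105+.0345*np.cos(a),.0345*np.sin(a),a*0+.062],(0,255,0))
poly(ov,c,hp,(C(0,15,110),C(0,-15,110),C(-4,-15,110),C(-4,15,110)),(255,0,0))
poly(ov,c,hp,(C(-4,5,102),C(-4,-5,102),C(-60,-5,102),C(-60,5,102)),(255,0,0))
ovb=cv2.resize(ov[120:365,225:350],None,fx=2.4,fy=2.4,interpolation=cv2.INTER_CUBIC)
cv2.imwrite('pics/i2.png',np.hstack([big,ovb]))
E
```

```text
(no output)
```

View pics/i2.png

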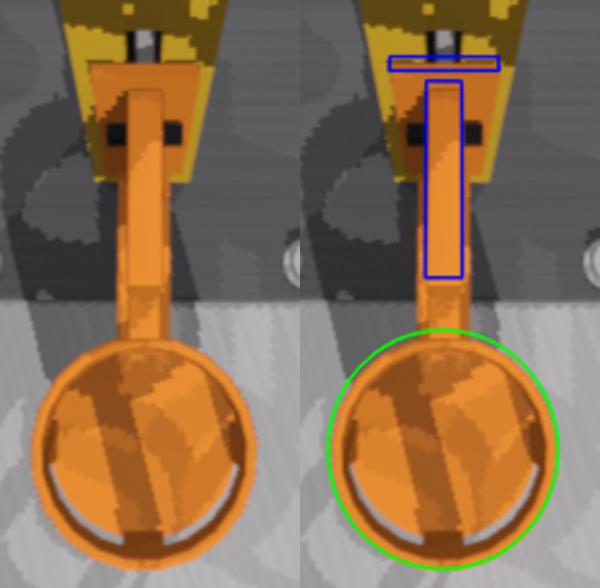

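```bash
python3 - <<'E'
from h import *
d=np.load('i1.npz');c=(d['K'],d['M']);p,h=json.load(open('pose.json'))
C=lambda x,y,z:np.array([x,y,z])/1000
px=lambda u,v:np.array([u/2.4+225,v/2.4+120])-.3
# ring: use silhouette extreme points of outer top circle
data=[(c,C(0,15,110),px(88,62)),(c,C(0,-15,110),px(200,63)),(c,C(-60,5,102),px(127,286)),(c,C(-60,-5,102),px(164,286)),
(c,C(-105,34.5,62),px(31,450)),(c,C(-105,-34.5,62),px(257,450)),(c,C(-139.5,0,62),px(145,569)),(c,C(-70.5,0,62),px(145,337))]
hp=[p[0],p[1],p[2],.034]
q,r=fit(hp,data);print(np.array(hp),q,np.degrees(q[2]));print(r.T)
q3,r3=fit(hp[:3],[(cc,l+[0,0,.034],uv) for cc,l,uv in data]);print(q3);print(r3.T)
cup=place(q,[-.105,0,.0035])[0];cup3=place([*q3,.034],[-.105,0,.0035])[0];print('cup',cup,cup3,place(hp,[-.105,0,.0035])[0])
json.dump([p,q.tolist()],open('pose2.json','w'))
E
```

```text
[0.6217 0.0743 1.2676 0.034 ] [0.6216 0.0728 1.2712 0.032 ] 72.83509587353443
[[ 1.0386 -0.4925 -0.2121 -0.1739 -0.1932  0.7455 -0.0336 -0.27  ]
 [ 0.9186  0.4356 -0.9038 -0.9172  0.0725  0.0338  1.5628 -0.8782]]
[0.6215 0.0726 1.2716]
[[ 0.814  -0.3339 -0.2726 -0.0995 -0.532   1.146   0.0204 -0.2601]
 [ 0.1832 -0.3185 -0.8672 -0.8872  0.6618  0.5811  2.5595 -0.689 ]]
cup [ 0.5906 -0.0275  0.0355] [ 0.5905 -0.0278  0.0375] [ 0.5904 -0.0259  0.0375]
```

```bash
python3 - <<'E'
from h import *
Rt=Rlean(np.radians(65),np.radians(30));plan(np.array([.42,-.02,.29]),Rt,nmin=5)
E
```

```text
dist 0.1840 ang 7.80 n 5 clock 14.85
[1, [-0.038, -0.41, -0.205], [-0.018, 0.001, 0.03]],[1, [-0.047, -0.406, -0.211], [-0.018, 0.001, 0.03]],[1, [-0.057, -0.402, -0.217], [-0.018, 0.001, 0.03]],[1, [-0.066, -0.397, -0.222], [-0.018, 0.001, 0.03]],[1, [-0.075, -0.393, -0.228], [-0.018, 0.001, 0.03]],
```

```bash
python3 -m crank '[[1,[-0.04,-0.41,-0.205],[-0.018,0,0.03]],[1,[-0.047,-0.406,-0.21],[-0.018,0,0.03]],[1,[-0.057,-0.402,-0.217],[-0.018,0,0.03]],[1,[-0.066,-0.397,-0.222],[-0.018,0,0.03]],[1,[-0.075,-0.393,-0.228],[-0.018,0,0.03]]]'
python3 - <<'E'
from h import *
print(manip.get_obs()['joint_pos'])
Rt=Rlean(np.radians(50),np.radians(30));T=grasp_tcp([.4703,.3652,.103],Rt,.14);print(T)
plan(T,Rt,nmin=5,vmax=.04)
E
```

```text
clock: 15.35
position: [0.4187, -0.0199, 0.2905]
ee_rot: [0.815, 0.518, 0.218, -0.137]
ft_force: [-0.1, -1.0, 0.4]
grip_width: 0.998
[ 0.9453 -0.1927 -0.5447  2.0097 -0.6413  1.3326  0.1371]
[0.4243 0.3104 0.2268]
dist 0.3365 ang 14.84 n 10 clock 15.35
[1, [0.287, -0.169, 0.256], [-0.016, 0.0, 0.029]],[1, [0.283, -0.179, 0.254], [-0.016, 0.0, 0.029]],[1, [0.279, -0.189, 0.252], [-0.016, 0.0, 0.029]],[1, [0.275, -0.198, 0.249], [-0.016, 0.0, 0.029]],[1, [0.27, -0.207, 0.247], [-0.016, 0.0, 0.029]],
[1, [0.265, -0.217, 0.244], [-0.016, 0.0, 0.029]],[1, [0.26, -0.226, 0.241], [-0.016, 0.0, 0.029]],[1, [0.255, -0.234, 0.239], [-0.016, 0.0, 0.029]],[1, [0.25, -0.243, 0.236], [-0.016, 0.0, 0.029]],[1, [0.244, -0.252, 0.233], [-0.016, 0.0, 0.029]],
```

```bash
python3 -m crank '[[1,[0.287,-0.17,0.256],[-0.016,0,0.029]],[1,[0.283,-0.18,0.254],[-0.016,0,0.029]],[1,[0.279,-0.189,0.252],[-0.016,0,0.029]],[1,[0.275,-0.198,0.249],[-0.016,0,0.029]],[1,[0.27,-0.207,0.247],[-0.016,0,0.029]]]'; python3 -m crank '[[1,[0.265,-0.217,0.244],[-0.016,0,0.029]],[1,[0.26,-0.226,0.241],[-0.016,0,0.029]],[1,[0.255,-0.234,0.239],[-0.016,0,0.029]],[1,[0.25,-0.243,0.236],[-0.016,0,0.029]],[1,[0.244,-0.252,0.233],[-0.016,0,0.029]]]'; python3 -m crank '[[1,[0,0,0],[0,0,0]],[1,[0,0,0],[0,0,0]],[1,[0,0,0],[0,0,0]],[1,[0,0,0],[0,0,0]],[1,[0,0,0],[0,0,0]]]'
python3 - <<'E'
from h import *
print(manip.get_obs()['joint_pos'])
im,c=snap('wrist');cv2.imwrite('pics/j1.png',im);np.savez('j1.npz',K=c[0],M=c[1])
E
```

```text
clock: 15.85
position: [0.4223, 0.1464, 0.258]
ee_rot: [0.848, 0.464, 0.226, -0.124]
ft_force: [0.7, -0.4, -0.1]
grip_width: 1.0
clock: 16.35
position: [0.4247, 0.3119, 0.226]
ee_rot: [0.876, 0.408, 0.233, -0.11]
ft_force: [0.1, -0.8, 0.5]
grip_width: 1.003
clock: 16.85
position: [0.4255, 0.3095, 0.2265]
ee_rot: [0.876, 0.408, 0.233, -0.11]
ft_force: [-0.5, -0.9, 0.4]
grip_width: 1.0
[ 0.8442 -0.4037 -1.222   2.1084 -0.8406  0.8354 -0.6649]
```

View pics/j1.png

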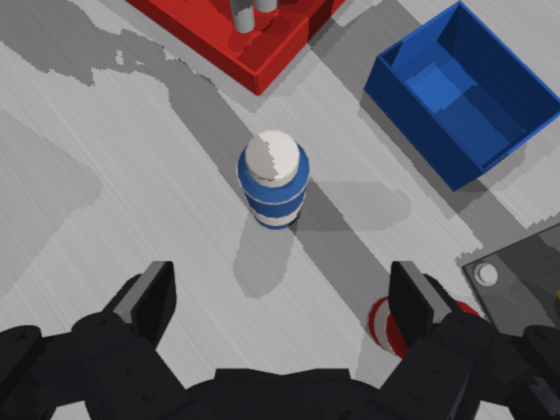

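```bash
python3 - <<'E'
from h import *
im=cv2.imread('pics/j1.png');d=np.load('j1.npz');c=(d['K'],d['M'])
from scipy.optimize import least_squares
ov=im.copy();a=np.linspace(0,6.28,60)
P=[.4703,.3652,0]
for xy,col in (((.4703,.3652),(0,255,0)),):
  for z,r in ((.148,.018),(.128,.018),(.12,.0265),(0,.0265)):
    poly(ov,c,[*xy,0],np.c_[r*np.cos(a),r*np.sin(a),a*0+z],col)
f=lambda i:cv2.resize(i[120:240,225:325],None,fx=4,fy=4,interpolation=cv2.INTER_CUBIC)
cv2.imwrite('pics/j2.png',np.hstack([f(im),f(ov)]))
E
```

```text
(no output)
```

View pics/j2.png

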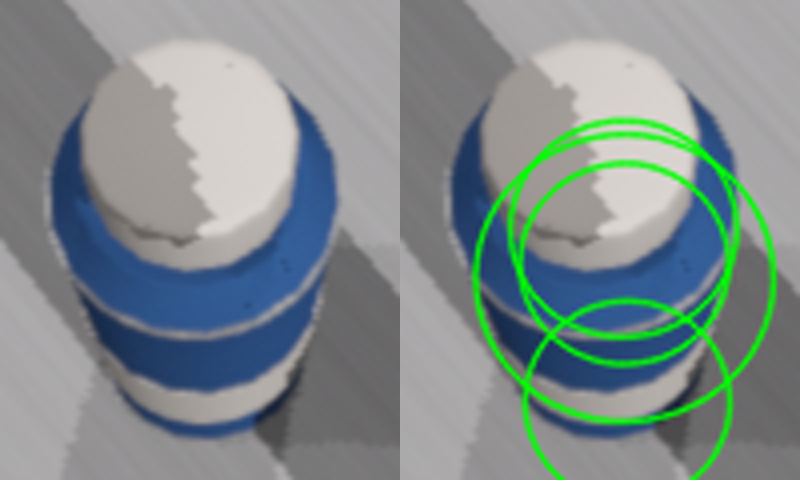

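```bash
python3 - <<'E'
from h import *
d=np.load('j1.npz');c=(d['K'],d['M']);t=cam('top')
b=ray(c,(189/4+225-.4,139/4+120-.4),.148);print(b)
P=b
im=cv2.imread('pics/j1.png');ov=im.copy();a=np.linspace(0,6.28,60)
for z,r in ((.148,.018),(.128,.018),(.12,.0265),(0,.0265)): poly(ov,c,[b[0],b[1],0],np.c_[r*np.cos(a),r*np.sin(a),a*0+z],(0,255,0))
tt=cv2.imread('pics/i1t.png')
for z,r in ((.148,.018),(0,.0265)): poly(tt,t,[b[0],b[1],0],np.c_[r*np.cos(a),r*np.sin(a),a*0+z],(0,255,0))
f=lambda i,x,y,w,h,k:cv2.resize(i[y:y+h,x:x+w],None,fx=k,fy=k,interpolation=cv2.INTER_CUBIC)
cv2.imwrite('pics/j3.png',np.hstack([f(ov,225,120,90,120,4),f(tt,135,205,45,60,8)]))
E
```

```text
[0.4756 0.3801 0.148 ]
```

View pics/j3.png

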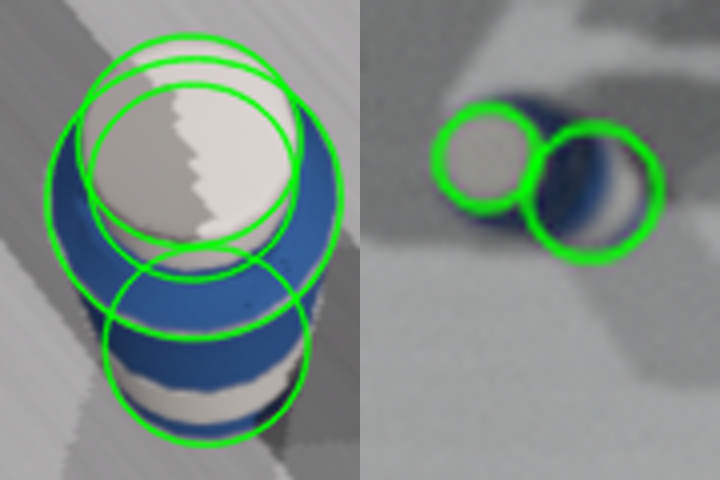

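```bash
python3 - <<'E'
from h import *
Rt=Rlean(np.radians(50),np.radians(30))
T=grasp_tcp([.4756,.3801,.103],Rt,.06);plan(T,Rt,nmin=5)
T=grasp_tcp([.4756,.3801,.103],Rt);print(T)
E
```

```text
dist 0.0883 ang 0.21 n 5 clock 16.9
[1, [0.033, -0.017, 0.218], [-0.0, 0.001, -0.001]],[1, [0.033, -0.017, 0.218], [-0.0, 0.001, -0.001]],[1, [0.033, -0.017, 0.218], [-0.0, 0.001, -0.001]],[1, [0.032, -0.017, 0.218], [-0.0, 0.001, -0.001]],[1, [0.032, -0.017, 0.218], [-0.0, 0.001, -0.001]],
[0.4746 0.379  0.1056]
```

```bash
python3 -m crank '[[1,[0.033,-0.017,0.218],[0,0.001,0]],[1,[0.033,-0.017,0.218],[0,0.001,0]],[1,[0.033,-0.017,0.218],[0,0,0]],[1,[0.033,-0.017,0.218],[0,0,0]],[1,[0.033,-0.017,0.218],[0,0,0]]]'
python3 - <<'E'
from h import *
o=manip.get_obs();print(o['joint_pos'],o['ft_force'])
Rt=Rlean(np.radians(50),np.radians(30))
T=grasp_tcp([.4756,.3801,.103],Rt);plan(T,Rt,nmin=5)
E
```

```text
clock: 17.4
position: [0.4409, 0.3282, 0.1758]
ee_rot: [0.883, 0.404, 0.218, -0.1]
ft_force: [-0.1, -1.0, 0.5]
grip_width: 0.999
[ 0.7996  0.0286 -1.4399  2.0927 -0.1385  0.5768 -1.2484] [-0.1357 -0.9834  0.5309]
dist 0.0930 ang 2.44 n 5 clock 17.4
[1, [0.052, -0.019, 0.226], [0.002, 0.01, -0.003]],[1, [0.05, -0.019, 0.226], [0.002, 0.01, -0.003]],[1, [0.049, -0.018, 0.227], [0.002, 0.01, -0.003]],[1, [0.047, -0.018, 0.227], [0.002, 0.01, -0.003]],[1, [0.045, -0.017, 0.227], [0.002, 0.01, -0.003]],
```

Joint 3 is close to its limit (-1.44 of -1.47), so I'll go in small steps and watch whether joint 1 takes over.

```bash
python3 -m crank '[[1,[0.02,-0.01,0.1],[0.001,0.01,-0.002]],[1,[0.02,-0.01,0.1],[0.001,0.01,-0.002]],[1,[0,0,0],[0,0,0]],[1,[0,0,0],[0,0,0]],[1,[0,0,0],[0,0,0]]]'
python3 - <<'E'
from h import *
o=manip.get_obs();print(o['joint_pos'],o['joint_velocities'])
Rt=Rlean(np.radians(50),np.radians(30))
T=grasp_tcp([.4756,.3801,.103],Rt);plan(T,Rt,nmin=5)
cv2.imwrite('pics/k1s.png',manip.camera('scene'))
E
```

```text
clock: 17.9
position: [0.4457, 0.3375, 0.1639]
ee_rot: [0.88, 0.405, 0.224, -0.103]
ft_force: [0.2, 1.0, 0.4]
grip_width: 0.999
[ 0.6758  0.1222 -1.3705  2.0975  0.05    0.5288 -1.408 ] [ 0.0061 -0.0081 -0.0025 -0.0008  0.0072 -0.0034 -0.0078]
dist 0.0771 ang 1.53 n 5 clock 17.9
[1, [0.041, -0.012, 0.188], [0.001, 0.006, -0.002]],[1, [0.04, -0.012, 0.188], [0.001, 0.006, -0.002]],[1, [0.039, -0.012, 0.188], [0.001, 0.006, -0.002]],[1, [0.038, -0.012, 0.189], [0.001, 0.006, -0.002]],[1, [0.037, -0.011, 0.189], [0.001, 0.006, -0.002]],
```

View pics/k1s.png

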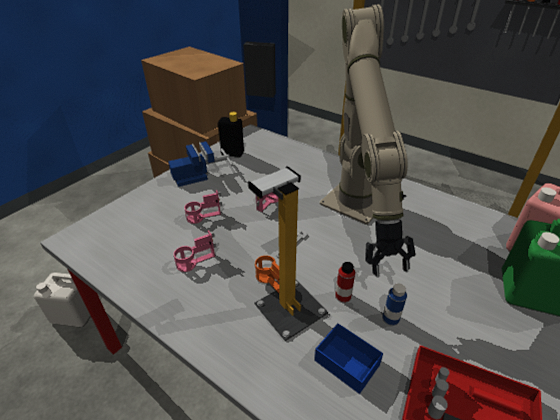

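The hand is clear of the red can and joint 3 is moving away from its limit. Continuing.

```bash
python3 -m crank '[[1,[0.021,-0.006,0.094],[0.001,0.006,-0.002]],[1,[0.021,-0.006,0.094],[0.001,0.006,-0.002]],[1,[0.02,-0.006,0.094],[0,0.003,0]],[1,[0.02,-0.006,0.094],[0,0.003,0]],[1,[0.02,-0.006,0.094],[0,0.003,0]]]'
python3 - <<'E'
from h import *
o=manip.get_obs();print(o['joint_pos'],o['joint_velocities'])
Rt=Rlean(np.radians(50),np.radians(30))
T=grasp_tcp([.4756,.3801,.103],Rt);plan(T,Rt,nmin=5)
E
```

```text
clock: 18.45
position: [0.4608, 0.3582, 0.1349]
ee_rot: [0.878, 0.406, 0.232, -0.107]
ft_force: [0.2, -0.4, 0.3]
grip_width: 1.002
[ 0.4014  0.2357 -1.1561  2.0867  0.2943  0.4592 -1.6241] [-0.4625  0.1847  0.3723 -0.0341  0.3979 -0.1171 -0.3621]
dist 0.0385 ang 0.61 n 5 clock 18.45
[1, [0.018, -0.007, 0.094], [0.001, 0.002, -0.001]],[1, [0.018, -0.007, 0.094], [0.001, 0.002, -0.001]],[1, [0.017, -0.007, 0.094], [0.001, 0.002, -0.001]],[1, [0.017, -0.007, 0.094], [0.001, 0.002, -0.001]],[1, [0.017, -0.007, 0.094], [0.001, 0.002, -0.001]],
```

```bash
python3 -m crank '[[1,[0.018,-0.007,0.094],[0.001,0.002,-0.001]],[1,[0.018,-0.007,0.094],[0.001,0.002,0]],[1,[0.017,-0.007,0.094],[0,0.002,0]],[1,[0.017,-0.007,0.094],[0,0.002,0]],[1,[0,0,0],[0,0,0]]]'
python3 - <<'E'
from h import *
o=manip.get_obs();print(o['joint_pos'],o['ft_force'])
Rt=Rlean(np.radians(50),np.radians(30))
T=grasp_tcp([.4756,.3801,.103],Rt);plan(T,Rt)
im,c=snap('wrist');cv2.imwrite('pics/k2.png',im)
E
```

```text
clock: 18.95
position: [0.4715, 0.375, 0.1113]
ee_rot: [0.877, 0.406, 0.234, -0.109]
ft_force: [0.2, -0.2, 0.6]
grip_width: 0.999
[ 0.2406  0.3033 -1.0229  2.0695  0.4302  0.418  -1.7474] [ 0.2108 -0.1643  0.5946]
dist 0.0077 ang 0.31 n 1 clock 18.95
[1, [0.019, -0.002, 0.094], [0.002, 0.002, -0.006]],
```

View pics/k2.png

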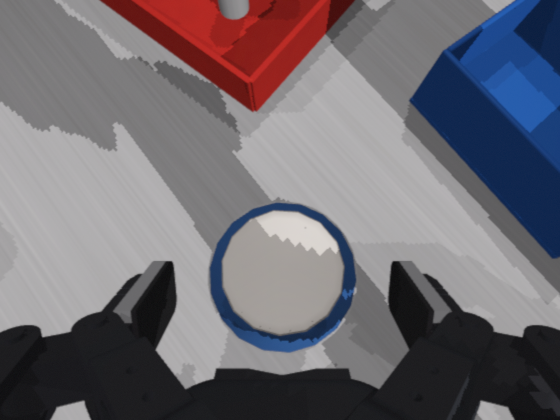

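The can at (283,276) is centred between the pads. Last few mm, then close.

```bash
python3 -m crank '[[1,[0.01,-0.001,0.047],[0.001,0.001,-0.003]],[1,[0.01,-0.001,0.047],[0.001,0.001,-0.003]],[1,[0,0,0],[0,0,0]],[0.5,[0,0,0],[0,0,0]],[0.2,[0,0,0],[0,0,0]]]' 40; python3 -m crank '[[-0.1,[0,0,0],[0,0,0]],[-1,[0,0,0],[0,0,0]],[-1,[0,0,0],[0,0,0]],[-1,[0,0,0],[0,0,0]],[-1,[0,0,0],[0,0,0]]]' 40
python3 - <<'E'
from h import *
o=manip.get_obs();print(o['joint_pos'],o['ft_force'],o['torque'])
np.save('grasp_can.npy',obsT())
im,c=snap('wrist');cv2.imwrite('pics/k3.png',im)
T=obsT();print(T);print('can axis in tool', np.linalg.inv(T)@[.4756,.3801,0.103,1])
E
```

```text
clock: 19.5
position: [0.4744, 0.3792, 0.1056]
ee_rot: [0.875, 0.408, 0.234, -0.109]
ft_force: [1.2, -0.3, -0.1]
grip_width: 0.694
clock: 20.0
position: [0.4747, 0.3793, 0.1058]
ee_rot: [0.875, 0.408, 0.235, -0.109]
ft_force: [-0.4, -1.2, 4.0]
grip_width: 0.607
[ 0.2089  0.3208 -0.996   2.0633  0.46    0.4086 -1.7679] [-0.4431 -1.2147  4.0387] [-0.2503  0.1228 -0.0221]
[[ 0.5564  0.7661  0.3216  0.4747]
 [ 0.6635 -0.6427  0.3831  0.3793]
 [ 0.5002  0.0001 -0.8659  0.1058]
 [ 0.      0.      0.      1.    ]]
can axis in tool [-0.0003  0.0002  0.003   1.    ]
```

View pics/k3.png

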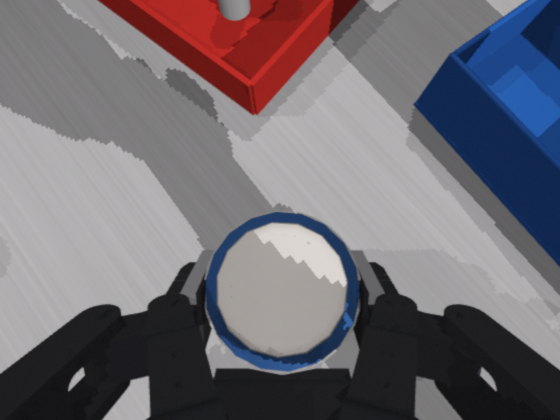

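```bash
python3 -m crank '[[-1,[0.06,0,-0.104],[0,0,0]],[-1,[0.125,0,-0.216],[0,0,0]],[-1,[0.15,0,-0.26],[0,0,0]],[-1,[0.15,0,-0.26],[0,0,0]],[-1,[0.15,0,-0.26],[0,0,0]]]'
python3 - <<'E'
from h import *
o=manip.get_obs();print(o['joint_pos'],o['ft_force'],o['torque'])
im,c=snap('wrist');cv2.imwrite('pics/k4.png',im)
Rt=Rlean(np.radians(55),np.radians(30));plan(np.array([.43,.30,.29]),Rt,jaw=-1,nmin=5)
E
```

```text
clock: 20.55
position: [0.4735, 0.3791, 0.2076]
ee_rot: [0.875, 0.409, 0.233, -0.109]
ft_force: [0.4, -0.6, -0.6]
grip_width: 0.608
[ 0.5004  0.1813 -1.2669  1.9645  0.1645  0.6083 -1.5234] [ 0.3875 -0.6401 -0.6333] [-0.5248  0.4111  0.0065]
dist 0.1211 ang 4.89 n 5 clock 20.6
[-1, [-0.098, 0.044, -0.283], [0.011, -0.001, -0.019]],[-1, [-0.098, 0.04, -0.283], [0.011, -0.001, -0.019]],[-1, [-0.099, 0.036, -0.284], [0.011, -0.001, -0.019]],[-1, [-0.1, 0.032, -0.284], [0.011, -0.001, -0.019]],[-1, [-0.1, 0.028, -0.284], [0.011, -0.001, -0.019]],
```

View pics/k4.png

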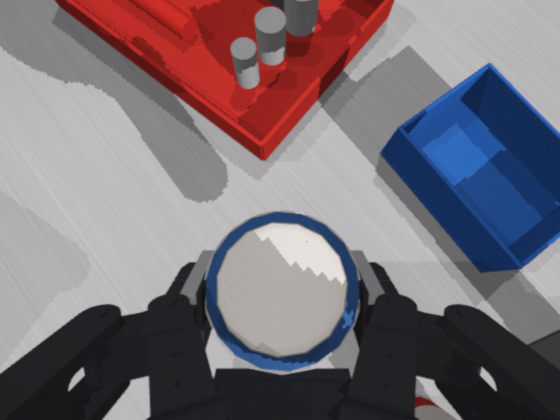

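```bash
python3 - <<'E'
from h import *
Rt=Rlean(np.radians(55),np.radians(30));plan(np.array([.435,.30,.26]),Rt,jaw=-1,nmin=5)
E
```

```text
dist 0.1022 ang 4.89 n 5 clock 20.6
[-1, [-0.128, 0.053, -0.214], [0.011, -0.001, -0.019]],[-1, [-0.129, 0.05, -0.215], [0.011, -0.001, -0.019]],[-1, [-0.13, 0.046, -0.215], [0.011, -0.001, -0.019]],[-1, [-0.131, 0.042, -0.215], [0.011, -0.001, -0.019]],[-1, [-0.132, 0.038, -0.216], [0.011, -0.001, -0.019]],
```

```bash
python3 -m crank '[[-1,[-0.128,0.053,-0.214],[0.011,-0.001,-0.019]],[-1,[-0.129,0.05,-0.215],[0.011,-0.001,-0.019]],[-1,[-0.13,0.046,-0.215],[0.011,-0.001,-0.019]],[-1,[-0.131,0.042,-0.215],[0.011,-0.001,-0.019]],[-1,[-0.132,0.038,-0.216],[0.011,-0.001,-0.019]]]'
python3 - <<'E'
from h import *
o=manip.get_obs();print(o['joint_pos'],o['ft_force'],o['joint_velocities'])
Rt=Rlean(np.radians(60),np.radians(30));plan(np.array([.41,.20,.27]),Rt,jaw=-1,nmin=5)
E
```

```text
clock: 21.1
position: [0.4382, 0.3061, 0.2492]
ee_rot: [0.862, 0.439, 0.224, -0.114]
ft_force: [0.4, 0.2, -3.1]
grip_width: 0.611
[ 0.6959 -0.2496 -1.1164  2.0421 -0.629   0.833  -0.7455] [ 0.3708  0.1924 -3.1237] [-0.5931 -0.5458  1.1211  0.1695 -0.6871  0.6076  0.8638]
dist 0.1117 ang 6.09 n 5 clock 21.1
[-1, [-0.198, 0.099, -0.17], [0.013, 0.004, -0.023]],[-1, [-0.2, 0.093, -0.172], [0.013, 0.004, -0.023]],[-1, [-0.201, 0.088, -0.173], [0.013, 0.004, -0.023]],[-1, [-0.202, 0.083, -0.175], [0.013, 0.004, -0.023]],[-1, [-0.203, 0.077, -0.176], [0.013, 0.004, -0.023]],
```

```bash
python3 -m crank '[[-1,[-0.198,0.1,-0.17],[0.013,0.004,-0.023]],[-1,[-0.2,0.093,-0.172],[0.013,0.004,-0.023]],[-1,[-0.2,0.088,-0.173],[0.013,0.004,-0.023]],[-1,[-0.2,0.083,-0.175],[0.013,0.004,-0.023]],[-1,[-0.203,0.077,-0.176],[0.013,0.004,-0.023]]]'
python3 - <<'E'
from h import *
o=manip.get_obs();print(o['joint_pos'],o['ft_force'],o['joint_velocities'])
Rt=Rlean(np.radians(67),np.radians(30));plan(np.array([.42,.0,.26]),Rt,jaw=-1,nmin=5)
E
```

```text
clock: 21.6
position: [0.4094, 0.2009, 0.2694]
ee_rot: [0.836, 0.483, 0.224, -0.13]
ft_force: [0.5, 0.0, -1.5]
grip_width: 0.609
[ 0.6084 -0.3635 -0.7369  2.1339 -0.7632  1.0606 -0.3446] [ 0.4543  0.0022 -1.4983] [-0.0149 -0.1401  0.6182  0.12   -0.0789  0.4556  0.6948]
dist 0.2014 ang 6.92 n 5 clock 21.6
[-1, [-0.377, 0.273, -0.191], [0.015, 0.0, -0.027]],[-1, [-0.383, 0.263, -0.194], [0.015, 0.0, -0.027]],[-1, [-0.388, 0.253, -0.197], [0.015, 0.0, -0.027]],[-1, [-0.393, 0.242, -0.2], [0.015, 0.0, -0.027]],[-1, [-0.398, 0.231, -0.203], [0.015, 0.0, -0.027]],
```

```bash
python3 -m crank '[[-1,[-0.377,0.273,-0.19],[0.015,0,-0.027]],[-1,[-0.383,0.263,-0.194],[0.015,0,-0.027]],[-1,[-0.388,0.253,-0.197],[0.015,0,-0.027]],[-1,[-0.393,0.242,-0.2],[0.015,0,-0.027]],[-1,[-0.398,0.231,-0.203],[0.015,0,-0.027]]]'
cat > cup.py <<'E'
from h import *
import sys
# can frame in tool: axis at grasp; can bottom 0.1058-ish below TCP
G=np.load('grasp_can.npy');can=np.eye(4);can[:3,3]=[.4756,.3801,0]
S=np.linalg.inv(G)@can
b=np.array(S[:3,3]);up=S[:3,2]
# put axis on jaw plane y=0
S[1,3]-= (np.linalg.inv(G)@[.4756,.3801,.103,1])[1]
q=json.load(open('pose2.json'))[1];cup=place([q[0],q[1],q[2],.034],[-.105,0,.0035])[0]
dx,dy,z=[float(v) for v in sys.argv[1:4]]
yaw=q[2]
Rt=Rlean(yaw,np.radians(30))
tb=cup+np.array([np.cos(yaw)*dx-np.sin(yaw)*dy,np.sin(yaw)*dx+np.cos(yaw)*dy,z])
gax=(np.linalg.inv(G)@[.4756,.3801,G[2,3],1])[:3];gax[1]=0
T=tb+[0,0,G[2,3]]-Rt@gax
o=manip.get_obs();print('joints',o['joint_pos'],'F',o['ft_force'])
C=obsT()@S;print('can bottom rel cup (world)',C[:3,3]-cup,'tilt deg',np.degrees(np.arccos(min(1,C[2,2]))))
e=frame(0,0,yaw)[:3,:3].T@(C[:3,3]-cup);print('in post axes',e)
plan(T,Rt,jaw=-1,nmin=5 if len(sys.argv)<5 else int(sys.argv[4]))
E
python3 cup.py -0.04 0 0.09
```

```text
clock: 22.1
position: [0.42, -0.0006, 0.2599]
ee_rot: [0.805, 0.533, 0.216, -0.142]
ft_force: [0.6, -1.3, -0.6]
grip_width: 0.608
joints [ 0.7399 -0.1637 -0.4165  2.0632 -0.6242  1.251   0.1351] F [ 0.5577 -1.2858 -0.6431]
can bottom rel cup (world) [-0.17    0.0279  0.1166] tilt deg 0.06235264957175371
in post axes [-0.0235  0.1706  0.1166]
dist 0.1737 ang 5.82 n 5 clock 22.1
[-1, [-0.032, 0.429, 0.059], [0.013, -0.0, -0.022]],[-1, [-0.039, 0.429, 0.055], [0.013, -0.0, -0.022]],[-1, [-0.047, 0.429, 0.05], [0.013, -0.0, -0.022]],[-1, [-0.054, 0.428, 0.046], [0.013, -0.0, -0.022]],[-1, [-0.062, 0.428, 0.041], [0.013, -0.0, -0.022]],
```

```bash
python3 -m crank '[[-1,[-0.032,0.429,0.059],[0.013,0,-0.022]],[-1,[-0.039,0.429,0.055],[0.013,0,-0.022]],[-1,[-0.047,0.429,0.05],[0.013,0,-0.022]],[-1,[-0.054,0.428,0.046],[0.013,0,-0.022]],[-1,[-0.062,0.428,0.041],[0.013,0,-0.022]]]'
python3 -m crank '[[-1,[0,0,0],[0,0,0]],[-1,[0,0,0],[0,0,0]],[-1,[0,0,0],[0,0,0]],[-1,[0,0,0],[0,0,0]],[-1,[0,0,0],[0,0,0]]]'
python3 - <<'E'
from h import *
im,c=snap('wrist');cv2.imwrite('pics/m1.png',im);np.savez('m1.npz',K=c[0],M=c[1])
s=manip.camera('scene');cv2.imwrite('pics/m1s.png',cv2.resize(s[120:340,190:430],None,fx=2.4,fy=2.4,interpolation=cv2.INTER_CUBIC))
E
python3 cup.py 0 0 0.07
```

```text
clock: 22.6
position: [0.5797, -0.0665, 0.2329]
ee_rot: [0.778, 0.573, 0.209, -0.154]
ft_force: [-0.9, 0.3, -1.0]
grip_width: 0.609
clock: 23.1
position: [0.5783, -0.0659, 0.2344]
ee_rot: [0.778, 0.572, 0.209, -0.153]
ft_force: [-0.5, 0.4, -2.6]
grip_width: 0.607
joints [ 0.6735  0.2947 -0.429   1.6631 -0.4298  1.2173  0.1123] F [ 0.2183 -0.2479 -1.5395]
can bottom rel cup (world) [-0.0116 -0.0375  0.0909] tilt deg 0.07001852171183202
in post axes [-0.0393  0.      0.0909]
dist 0.0444 ang 0.20 n 5 clock 23.2
[-1, [0.059, -0.0, 0.094], [0.001, 0.0, -0.001]],[-1, [0.059, 0.0, 0.094], [0.001, 0.0, -0.001]],[-1, [0.059, 0.0, 0.094], [0.001, 0.0, -0.001]],[-1, [0.059, 0.0, 0.094], [0.001, 0.0, -0.001]],[-1, [0.059, 0.0, 0.094], [0.001, 0.0, -0.001]],
```

View pics/m1.png

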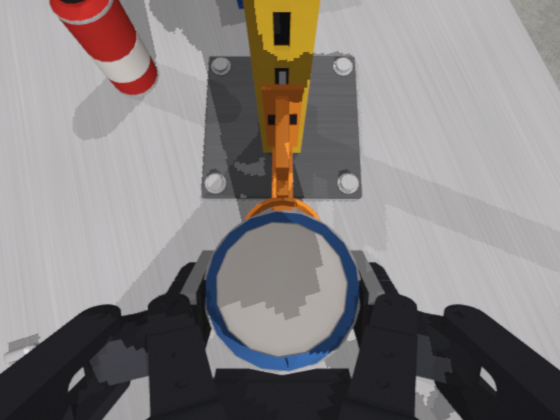

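View pics/m1s.png

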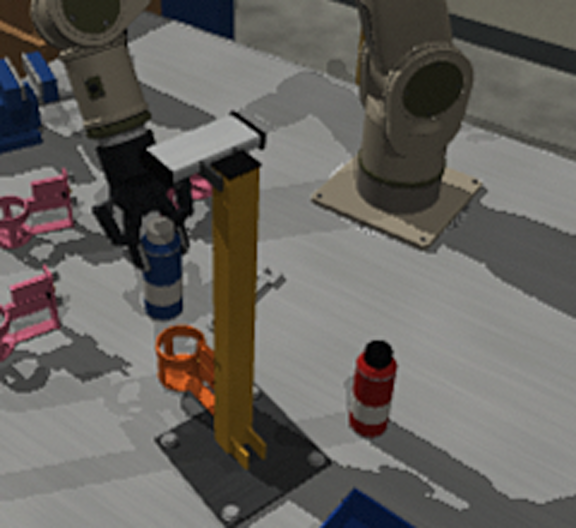

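The can is held upright, and the ring (u 244–320) is centred behind it. Moving over the ring.

```bash
python3 -m crank '[[-1,[0.059,0,0.094],[0.001,0,-0.001]],[-1,[0.059,0,0.094],[0,0,0]],[-1,[0.059,0,0.094],[0,0,0]],[-1,[0.059,0,0.094],[0,0,0]],[-1,[0.059,0,0.094],[0,0,0]]]'
python3 -m crank '[[-1,[0,0,0],[0,0,0]],[-1,[0,0,0],[0,0,0]],[-1,[0,0,0],[0,0,0]],[-1,[0,0,0],[0,0,0]],[-1,[0,0,0],[0,0,0]]]'
python3 cup.py 0 0 0.045
python3 - <<'E'
from h import *
im,c=snap('wrist');cv2.imwrite('pics/m2.png',im)
s=manip.camera('scene');q=json.load(open('pose2.json'))[1];cs=cam('scene');a=np.linspace(0,6.28,60)
f=lambda s:cv2.resize(s[200:320,220:320],None,fx=4,fy=4,interpolation=cv2.INTER_CUBIC)
r=f(s)
poly(s,cs,[q[0],q[1],q[2],.034],np.c_[-.105+.0345*np.cos(a),.0345*np.sin(a),a*0+.062],(0,255,0))
sys=None
G=np.load('grasp_can.npy');can=np.eye(4);can[:3,3]=[.4756,.3801,0];C=obsT()@np.linalg.inv(G)@can
for z in(0,.12): poly(s,cs,[C[0,3],C[1,3],0,C[2,3]],np.c_[.0265*np.cos(a),.0265*np.sin(a),a*0+z],(0,255,255))
cv2.imwrite('pics/m2s.png',np.hstack([r,f(s)]))
E
```

```text
clock: 23.7
position: [0.5906, -0.0277, 0.2125]
ee_rot: [0.778, 0.573, 0.208, -0.154]
ft_force: [0.6, 0.2, -1.3]
grip_width: 0.61
clock: 24.2
position: [0.5905, -0.0291, 0.2131]
ee_rot: [0.778, 0.572, 0.209, -0.153]
ft_force: [0.5, 0.5, -1.4]
grip_width: 0.604
joints [ 0.6232  0.3137 -0.4506  1.6895 -0.4258  1.1443  0.0674] F [ 0.4919  0.5134 -1.4294]
can bottom rel cup (world) [ 0.0003 -0.0005  0.0698] tilt deg 0.025093006285979637
in post axes [-0.0003 -0.0004  0.0698]
dist 0.0248 ang 0.17 n 5 clock 24.2
[-1, [-0.03, -0.001, 0.054], [0.0, -0.0, -0.001]],[-1, [-0.03, -0.001, 0.054], [0.0, -0.0, -0.001]],[-1, [-0.03, -0.001, 0.054], [0.0, -0.0, -0.001]],[-1, [-0.03, -0.001, 0.054], [0.0, -0.0, -0.001]],[-1, [-0.03, -0.001, 0.054], [0.0, -0.0, -0.001]],
```

View pics/m2s.png

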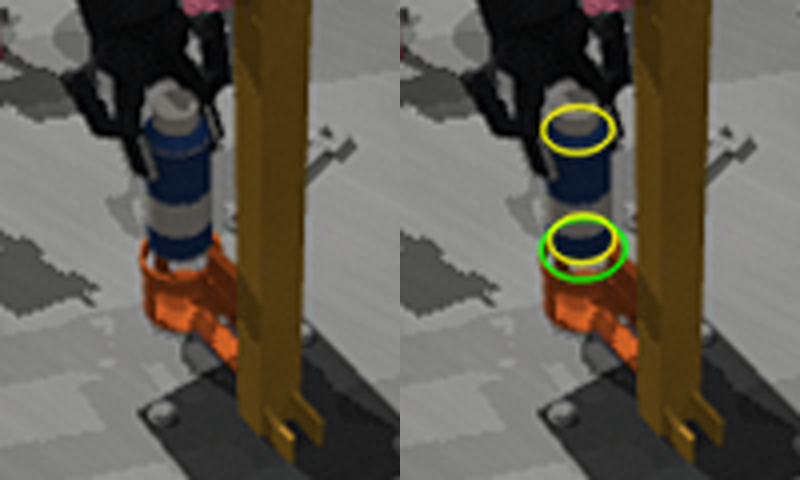

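View pics/m2.png

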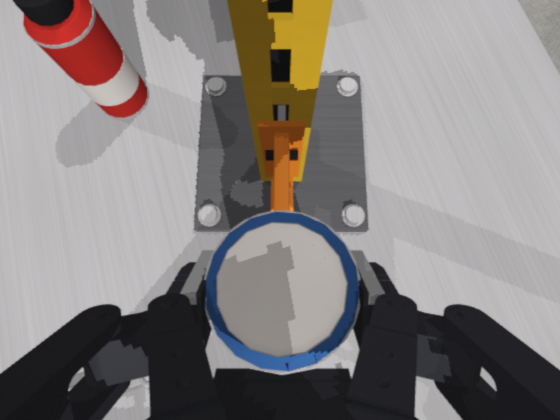

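Seen from the scene camera, the can's underside is over the ring, and the two overlays carry the same small offset, so their relative position is right. Lowering slowly with force checks.

```bash
python3 -m crank '[[-1,[-0.03,-0.001,0.054],[0,0,0]],[-1,[-0.03,-0.001,0.054],[0,0,0]],[-1,[-0.03,-0.001,0.054],[0,0,0]],[-1,[-0.03,-0.001,0.054],[0,0,0]],[-1,[-0.03,-0.001,0.054],[0,0,0]]]'
python3 cup.py 0 0 0.015
```

```text
clock: 24.8
position: [0.5901, -0.0281, 0.1877]
ee_rot: [0.778, 0.573, 0.208, -0.154]
ft_force: [-0.0, -0.3, -2.2]
grip_width: 0.604
joints [ 0.621   0.3386 -0.4508  1.7164 -0.4243  1.0984  0.0866] F [-0.0427 -0.2985 -2.2464]
can bottom rel cup (world) [-0.0001  0.0005  0.0444] tilt deg 0.012572398040759578
in post axes [0.0005 0.0003 0.0444]
dist 0.0294 ang 0.13 n 5 clock 24.8
[-1, [-0.038, 0.001, 0.063], [0.0, -0.0, -0.0]],[-1, [-0.038, 0.001, 0.063], [0.0, -0.0, -0.0]],[-1, [-0.038, 0.001, 0.063], [0.0, -0.0, -0.0]],[-1, [-0.038, 0.001, 0.063], [0.0, -0.0, -0.0]],[-1, [-0.038, 0.001, 0.063], [0.0, -0.0, -0.0]],
```

```bash
python3 -m crank '[[-1,[-0.036,0,0.063],[0,0,0]],[-1,[-0.036,0,0.063],[0,0,0]],[-1,[-0.036,0,0.063],[0,0,0]],[-1,[-0.036,0,0.063],[0,0,0]],[-1,[-0.036,0,0.063],[0,0,0]]]'
python3 cup.py 0 0 0.005
python3 - <<'E'
from h import *
im,c=snap('wrist');cv2.imwrite('pics/m3.png',im)
E
```

```text
clock: 25.3
position: [0.5902, -0.028, 0.1587]
ee_rot: [0.778, 0.573, 0.209, -0.153]
ft_force: [0.4, 0.6, -2.3]
grip_width: 0.602
joints [ 0.6186  0.3711 -0.4501  1.7423 -0.4219  1.0461  0.1089] F [ 0.4392  0.627  -2.3304]
can bottom rel cup (world) [-0.      0.0006  0.0155] tilt deg 0.004930344182130867
in post axes [0.0006 0.0002 0.0155]
dist 0.0105 ang 0.13 n 5 clock 25.3
[-1, [-0.014, 0.0, 0.022], [0.0, -0.0, -0.0]],[-1, [-0.014, 0.0, 0.022], [0.0, -0.0, -0.0]],[-1, [-0.014, 0.0, 0.022], [0.0, -0.0, -0.0]],[-1, [-0.014, 0.0, 0.022], [0.0, -0.0, -0.0]],[-1, [-0.014, 0.0, 0.022], [0.0, -0.0, -0.0]],
```

View pics/m3.png

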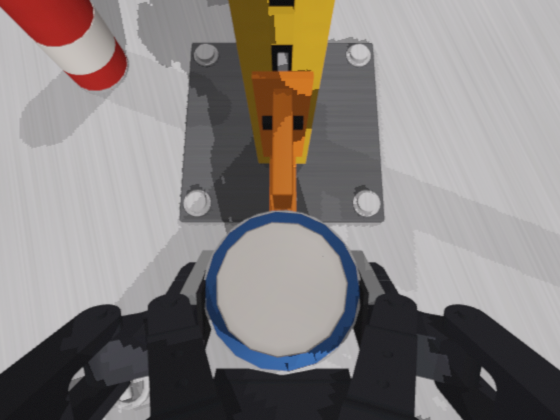

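```bash
python3 -m crank '[[-1,[-0.014,0,0.024],[0,0,0]],[-1,[-0.014,0,0.024],[0,0,0]],[-1,[-0.014,0,0.024],[0,0,0]],[-1,[-0.014,0,0.024],[0,0,0]],[-1,[-0.012,0,0.02],[0,0,0]]]'
python3 cup.py 0 0 0.0 1
```

```text
clock: 25.85
position: [0.5903, -0.0281, 0.1484]
ee_rot: [0.778, 0.573, 0.209, -0.153]
ft_force: [0.1, 0.8, -1.9]
grip_width: 0.604
joints [ 0.6177  0.3835 -0.4496  1.7506 -0.4211  1.0274  0.1171] F [ 0.0897  0.8389 -1.8817]
can bottom rel cup (world) [0.0001 0.0005 0.0051] tilt deg 0.01480271343639871
in post axes [0.0005 0.0001 0.0051]
dist 0.0051 ang 0.13 n 1 clock 25.85
[-1, [-0.037, 0.001, 0.052], [0.002, -0.0, -0.002]],
```

```bash
python3 -m crank '[[-1,[-0.008,0,0.013],[0,0,0]],[-1,[-0.008,0,0.013],[0,0,0]],[-1,[-0.008,0,0.013],[0,0,0]],[-1,[0,0,0],[0,0,0]],[-1,[0,0,0],[0,0,0]]]'
python3 cup.py 0 0 0.0 1
```

```text
clock: 26.35
position: [0.5902, -0.0282, 0.1448]
ee_rot: [0.778, 0.573, 0.209, -0.153]
ft_force: [0.9, 0.9, -2.9]
grip_width: 0.61
joints [ 0.6176  0.3879 -0.4494  1.7533 -0.4208  1.0213  0.1199] F [ 0.8689  0.8929 -2.9425]
can bottom rel cup (world) [-0.      0.0004  0.0016] tilt deg 0.007224477370713346
in post axes [0.0004 0.0001 0.0016]
dist 0.0016 ang 0.13 n 1 clock 26.35
[-1, [-0.014, 0.002, 0.014], [0.002, -0.0, -0.002]],
```

```bash
python3 -m crank '[[-1,[-0.006,0,0.011],[0,0,0]],[-1,[-0.006,0,0.011],[0,0,0]],[-1,[0,0,0],[0,0,0]],[-1,[0,0,0],[0,0,0]],[-1,[0,0,0],[0,0,0]]]'
python3 cup.py 0 0 0.0 1
```

```text
clock: 26.85
position: [0.5902, -0.0282, 0.1428]
ee_rot: [0.778, 0.573, 0.209, -0.153]
ft_force: [0.2, 0.0, -1.6]
grip_width: 0.605
joints [ 0.6173  0.3904 -0.4493  1.7548 -0.4206  1.0177  0.1214] F [ 0.1965  0.0315 -1.6033]
can bottom rel cup (world) [-0.      0.0005 -0.0005] tilt deg 0.006637019423251233
in post axes [ 0.0005  0.0001 -0.0005]
dist 0.0007 ang 0.13 n 1 clock 26.85
[-1, [-0.002, 0.002, -0.008], [0.002, -0.0, -0.002]],
```

```bash
python3 -m crank '[[-1,[-0.006,0,0.011],[0,0,0]],[-1,[0,0,0],[0,0,0]],[-1,[0,0,0],[0,0,0]],[-1,[0,0,0],[0,0,0]],[-1,[0,0,0],[0,0,0]]]'
```

```text
clock: 27.35
position: [0.5902, -0.0281, 0.1418]
ee_rot: [0.778, 0.573, 0.209, -0.153]
ft_force: [0.2, 0.8, -1.4]
grip_width: 0.608
```

```bash
python3 -m crank '[[-1,[-0.006,0,0.011],[0,0,0]],[-1,[0,0,0],[0,0,0]],[-1,[0,0,0],[0,0,0]],[-1,[0,0,0],[0,0,0]],[-1,[0,0,0],[0,0,0]]]'
```

```text
clock: 27.85
position: [0.5906, -0.0282, 0.1415]
ee_rot: [0.778, 0.573, 0.209, -0.153]
ft_force: [-0.8, -0.8, 4.9]
grip_width: 0.61
```

The floor contact registers at +4.9 N with no further descent. I'll relax by 0.5 mm and open.

```bash
python3 -m crank '[[-1,[0.003,0,-0.005],[0,0,0]],[-1,[0,0,0],[0,0,0]],[0.3,[0,0,0],[0,0,0]],[0.45,[0,0,0],[0,0,0]],[0.6,[0,0,0],[0,0,0]]]' 20;python3 -m crank '[[1,[0,0,0],[0,0,0]],[1,[0,0,0],[0,0,0]],[1,[0,0,0],[0,0,0]],[1,[0,0,0],[0,0,0]],[1,[0,0,0],[0,0,0]]]'
python3 - <<'E'
from h import *
im,c=snap('wrist');cv2.imwrite('pics/n1.png',im);print(manip.get_obs()['ft_force'])
E
```

```text
clock: 28.35
position: [0.5901, -0.028, 0.141]
ee_rot: [0.778, 0.573, 0.208, -0.154]
ft_force: [0.4, -0.5, -0.2]
grip_width: 0.801
clock: 28.85
position: [0.5902, -0.0281, 0.1413]
ee_rot: [0.778, 0.573, 0.209, -0.153]
ft_force: [-0.3, 0.4, -0.1]
grip_width: 1.003
[ 0.3359 -0.2913 -0.2805]
```

View pics/n1.png

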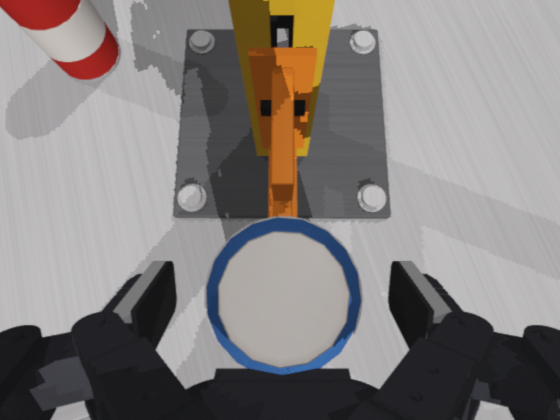

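The jaws are clear on both sides and the can stands centred. Retreating.

```bash
python3 -m crank '[[1,[0,0,-0.06],[0,0,0]],[1,[0,0,-0.15],[0,0,0]],[1,[0,0,-0.25],[0,0,0]],[1,[0,0,-0.35],[0,0,0]],[1,[0,0,-0.35],[0,0,0]]]';python3 -m crank '[[1,[0,0,-0.35],[0,0,0]],[1,[0,0,-0.35],[0,0,0]],[1,[0,0,-0.2],[0,0,0]],[1,[0,0,0],[0,0,0]],[1,[0,0,0],[0,0,0]]]'
python3 - <<'E'
from h import *
im,c=snap('wrist');cv2.imwrite('pics/n2.png',im);np.savez('n2.npz',K=c[0],M=c[1])
s=manip.camera('scene');t=manip.camera('top');cv2.imwrite('pics/n2s.png',cv2.resize(s[140:350,180:440],None,fx=3,fy=2.8,interpolation=cv2.INTER_CUBIC)[:600]);cv2.imwrite('pics/n2t.png',t)
print(manip.get_obs()['ft_force'],manip.get_obs()['joint_pos'])
E
```

```text
clock: 29.4
position: [0.5761, -0.0733, 0.2234]
ee_rot: [0.778, 0.573, 0.209, -0.153]
ft_force: [0.2, 0.5, -0.1]
grip_width: 0.997
clock: 29.9
position: [0.5656, -0.1068, 0.284]
ee_rot: [0.778, 0.573, 0.209, -0.153]
ft_force: [1.1, 0.3, 0.1]
grip_width: 1.0
[ 0.1288  0.0232 -0.6508] [ 0.7264  0.2682 -0.4064  1.5872 -0.4302  1.3475  0.136 ]
```

View pics/n2.png

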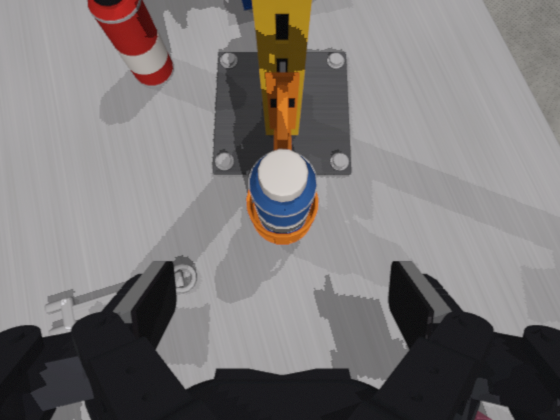

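View pics/n2s.png

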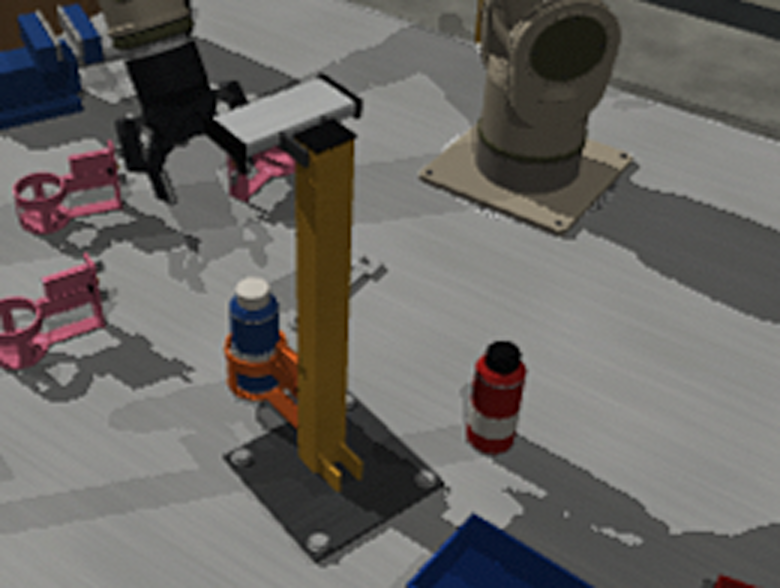

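View pics/n2t.png

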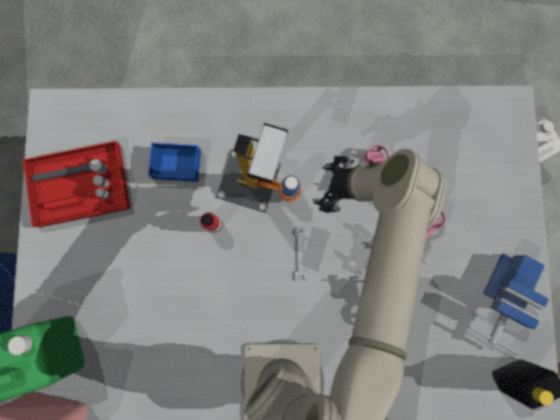

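The blue can stands upright in the holder: wrist (283,175), scene crop (253,330). The red can, bin and spanner are at their starting pixels. One last numeric check on the can and the holder.

```bash
python3 - <<'E'
from h import *
d=np.load('n2.npz');c=(d['K'],d['M']);q=json.load(open('pose2.json'))[1];p=json.load(open('pose.json'))[0]
im=cv2.imread('pics/n2.png');a=np.linspace(0,6.28,60)
C=lambda x,y,z:np.array([x,y,z])/1000
hp=[q[0],q[1],q[2],.034]
poly(im,c,hp,np.c_[-.105+.018*np.cos(a),.018*np.sin(a),a*0+.1515],(0,255,0))
poly(im,c,hp,np.c_[-.105+.0345*np.cos(a),.0345*np.sin(a),a*0+.062],(0,255,0))
poly(im,c,hp,(C(0,15,110),C(0,-15,110),C(-4,-15,110),C(-4,15,110)),(255,0,0))
f=lambda i:cv2.resize(i[40:250,220:350],None,fx=2.8,fy=2.8,interpolation=cv2.INTER_CUBIC)
cv2.imwrite('pics/n3.png',np.hstack([f(cv2.imread('pics/n2.png')),f(im)]))
E
```

```text
(no output)
```

View pics/n3.png

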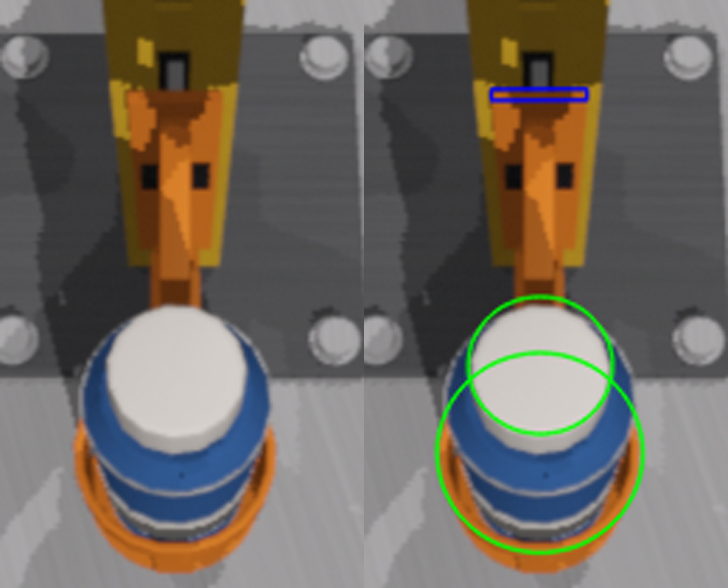

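```bash
python3 -c "
from workcell import manip
print(manip.get_obs()['clock'],manip.hand_in())"
```

```text
the job is handed in; nothing more can be done
30.05 None
```

I hung the orange holder on the post's two lowest slots, with both claws in, and set the blue can upright in it. I handed the job in at 30.05 s with the arm clear of everything; no verdict came back.

- **Holder home:** pressing down to 32 N gave no further travel, so the tangs are resting on the slot edges.
- **Catch:** I did not see the brass catch directly. I judge it snapped because lifting was blocked after about 3 mm (18 N) and the spring's push had gone. I then pressed the holder back down to 16 N and let go.
- **Can:** I lowered it in small steps until floor contact registered 4.9 N, then relaxed and opened the jaws. The hand's measured tilt during lowering was under 0.1°.
- **Other things:** the red can, bin and spanner look unmoved in the final pictures.

**Disagreements:**
- **Heights:** the final overlay and the floor contact height sit about 2 mm lower than the nominal positions. That is within the camera calibration error, and the claws and catch behaved as seated.
- **Joint 3:** it came within 0.03 rad of its limit on the way to the blue can, but no reading passed it.

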